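# Square up movement holders for the camera pass

## Robot

A 6-joint arm with a two-finger parallel gripper is mounted at the origin on the work surface. World frame = base frame: x ahead of the robot, y to its left, z up, the work surface at z = 0. Lengths are in m, angles in rad, forces in N, time in s.
With the tool pointing down it reaches from about 0.25 to 0.8 m from the base axis. Payload 3.9 kg.
Tool frame: the origin (TCP) lies at the very end of the fingers, on their centre line; the grasp point (between the pads) lies 19 mm behind it; y points along the fingers, x is the direction in which the jaws open and shut, and the axes are right-handed (so a half turn about y gives the same grasp; the last joint's range is limited). The gripper opens to 85 mm and grips with 20 to 120 N. Pads are 22 mm wide; open, the fingers measure 114 mm over their backs; the gripper's body (76 mm by 85 mm) begins 54 mm behind the grasp point. The pads swing forward as they close: fully open they stand 13 mm farther back than shut.
Start: joints at [-1.273, 0.26, -0.138, 1.173, 0, 1.571], TCP at [0.154, -0.502, 0.231] pointing down, gripper open.
Joint ranges: [-2.78, 2.78], [-0.83, 1.72], [-1.28, 1.37], [-1.9, 2.12], [-1.57, 1.48], [-3.14, 3.14]. Speed limits (rad/s): [2.57, 2.57, 3.14, 3.14, 3.14, 3.14].

## Interface

Orientations are given as a 3x3 rotation matrix whose columns are the frame's x, y, z axes.
In Python, from cell import manip gives the robot as it stands. The module is installed in compiled form; this text tells all that it offers.
- The arm moves only by the tool jog_arm, never from a script. Its argument "deltas" is one flat list of numbers, 5 for each row, row after row: the finger opening in m, from 0 to 0.0854, then the shift along the tool's x, y, z in m, then the turn about the tool's y in degrees. A call has 1 to 8 rows; each row shifts and turns the pose as measured when the row begins, along the tool's axes as they then stand; what a row does not reach is not made up. A row lasts 1/12 s, in which the tool goes at most 41.7 mm and 7.16 degrees, less where a joint would pass 70% of its speed; a pose out of reach is approached as far as the arm can. A call with a gripper value outside its range is refused whole. The fingers move at their own pace and stop on an object; the grip force is fixed at half the most. Time passes only in rows, so rows that do not move let the fingers close. It gives the time, the measured TCP pose, the force and the opening at its end, in the units of the state.
- manip.get_obs(): the state, without advancing time (a new reading comes with each control period).
- manip.snapshot(name): name is "side" or "top"; returns a dict with "color" (400x640x3 uint8, red, green, blue), "z_map" (400x640 float32, m along the optical axis (not along the pixel's ray), 0 where there is no reading), "K" (3x3 intrinsics, pixels), "origin" and "orientation" of the camera in the world. Camera axes: x right, y up, looking along -z (the intrinsics and any distortion apply to the point x, -y, -z); pixel columns grow to the right and rows downward; lengths in m; the calibration is good to about 2 mm. A picture is of the moment at which its call begins.
- manip.hand_in(): hands the job in, once; it reports no verdict.
The state is a dict: "time_s": time; "joints": joint angles; "dq": joint speeds; "joint_torque": joint torques, N m; "tcp_pos": TCP position; "tool_rot": TCP orientation; "ft_force": force on the tool from outside, world axes, zero at the start; "wrist_torque": the same for the moment, N m; "width": opening from 0.0 (shut) to 1.0 (fully open).
Only numpy, scipy, OpenCV 4.12 (cv2) and the standard library are available. Lean on these libraries where they do the work, as an engineer would, in place of code of your own. Each camera call takes 0.05 s, during which the arm holds its last target.

## Task

Slide the camera head to its left-hand stop, out of the way, and leave it there while you set all the movement holders side by side on the bench in one row against the front of the steel fence, end-on to it. Then lay the straightedge along the row's near ends and press it up, so that it is flush along all of them and every holder is hard and square against the fence. Leave it lying there, slide the camera head across to its right-hand stop, and leave the loupe, the oil jar and the other things on the bench alone (left and right as seen from the robot).

Things in the scene. Friction and masses are not known exactly. Their poses are not given: they have to be found in the camera images.
- station: Fixed inspection station. Origin: middle of the fence's front face, at bench level; x points away from the robot through the fence, y left along it, z up. Fence: steel bar 280 mm long, 16 mm high, 14 mm thick, front face at x = 0. A thin white sheet, 125 mm deep, in front marks where the row goes (holders stand at bench level, z = 0). Behind the fence runs the camera head's rail.
- head (a joint): Camera head along its rail, m: 0 at the left-hand stop (station y = +170 mm), 0.34 at the right-hand stop (y = -170 mm). About 2 N slides it and it stays where left. The rail's middle is at station x = 37 mm; its end blocks, 40 mm high, at y = +211 and -211 mm.
- head_grip (a point): Centre of the upright round black knob on top of the camera head (26 mm diameter, 95 to 140 mm above the bench), 120 mm above the bench, at station x = 43 mm; moves with the head. The head is 52 mm wide along the rail. Below the knob a camera tube (22 mm diameter, 65 to 87 mm above the bench) points to the robot, reaching to station x = 4 mm.
- holder1: Movement holder: aluminium block 80 mm long (own x) x 36 mm wide (own y) x 18 mm high, about 0.15 kg, two flat brass discs in its top, a grey grip rib across its middle (16 mm thick along x, 30 mm along y, top 48 mm above the underside). Both ends alike. Origin: centre of underside. Grip the rib across its 16 mm, fingers over the block's ends. 4 or 5 of them are present.
- holder2: Movement holder exactly like holder1 (may be absent).
- holder3: Movement holder exactly like holder1 (may be absent).
- holder4: Movement holder exactly like holder1 (may be absent).
- holder5: Movement holder exactly like holder1 (may be absent).
- straightedge: Steel straightedge 220 mm long (its own y) x 28 mm wide (its own x) x 12 mm thick, 0.35 kg, lying flat, with a wooden grip rib along its middle (16 mm thick along x, 90 mm long along y, top 42 mm above the underside). Both long edges are straight, 14 mm from the middle. Origin: centre of the underside, z up.
- loupe: Bystander: black eyeglass tube, 36 mm diameter, 26 mm high, standing on the bench.
- oil_jar: Bystander: small jar, 36 mm diameter, 35 mm high.
Not all that is in view belongs to the job. What is shaped like the holder3 but green or purple is not meant. Several things have the shape of the straightedge; the one meant has the colours described above.

How it is judged:
By the outcome, as a careful person would: the job done as asked, in the order asked, and still so for the second after the job is handed in, with the robot touching nothing.
Of holder1, holder2, holder3, holder4, holder5 only 4 to 5 are there at a start; the rules pass over those that are not, and their reading is None.
At some moment in a run one of holder1, holder2, holder3, holder4, holder5, straightedge may be knocked a few centimetres aside while the robot is not near it.
Once in a run the grip may slacken for a moment while it holds something.
It also fails if it takes over 210 s, if anything falls off the work surface, if the arm or the gripper's body presses on something with over 40 N, if the wrist force passes 120 N, or if a joint passes its speed limit or range.

## Working session

There is one attempt and no reset: what is moved stays moved. The work goes in short steps, Python scripts to look and compute and a tool call to move; the robot and the scene stay as the last step left them, time stands still between calls to the robot, and variables do not carry over. Pictures are saved under pics/ and viewed, and the job is handed in when it is done.

Besides the shell and the picture viewer there is one more tool, called after "Request:" in YAML: its name, and indented under it one key for each argument. jog_arm: Moves the arm, as the interface text tells. Its arguments: {"type":"object","properties":{"deltas":{"type":"array","items":{"type":"number"}}},"required":["deltas"]}

```bash
mkdir -p pics; cat > h.py <<'E'
import numpy as np, cv2
from cell import manip
def snap(n,f=None):
    s=manip.snapshot(n)
    if f: cv2.imwrite('pics/'+f,s['color'][:,:,::-1])
    return s
def w(s,u,v,z=None):
    K=s['K'];R=np.array(s['orientation']);o=np.array(s['origin'])
    d=R@np.array([(u-K[0,2])/K[0,0],-(v-K[1,2])/K[1,1],-1.])
    if z is None: t=s['z_map'][int(v),int(u)]
    else: t=(z-o[2])/d[2]
    return o+t*d
E
python3 - <<'E'
from h import *
for n in('top','side'):
    s=snap(n,n+'0.png');print({k:s[k] for k in('K','origin','orientation')}, [k for k in s])
    cv2.imwrite('pics/%s0b.png'%n,cv2.resize(s['color'][:,:,::-1],(800,500)))
print(manip.get_obs())
E
```

```text
{'K': array([[414.80886456,   0.        , 312.46493682],
       [  0.        , 414.80886456, 199.81891042],
       [  0.        ,   0.        ,   1.        ]]), 'origin': array([ 0.32628415, -0.01932715,  1.18437285]), 'orientation': array([[-0.00375162,  0.99525628, -0.09721558],
       [-0.99994674, -0.00466844, -0.00920503],
       [-0.00961521,  0.09717587,  0.99522078]])} ['color', 'z_map', 'K', 'origin', 'orientation']
{'K': array([[376.25844891,   0.        , 316.11395722],
       [  0.        , 376.25844891, 194.68076457],
       [  0.        ,   0.        ,   1.        ]]), 'origin': array([-0.02725339,  0.74613368,  0.7626323 ]), 'orientation': array([[-0.86224082,  0.3131505 , -0.39809236],
       [-0.50644783, -0.52191923,  0.6863752 ],
       [ 0.00716668,  0.79343373,  0.60861446]])} ['color', 'z_map', 'K', 'origin', 'orientation']
{'time_s': 0.1, 'joints': array([-1.27301309e+00,  2.60616304e-01, -1.39239060e-01,  1.17269817e+00,
        7.71403235e-06,  1.57082051e+00]), 'dq': array([-0.00052571, -0.0007909 ,  0.00225111,  0.00033431,  0.00240486,
       -0.00050559]), 'joint_torque': array([-7.19266391e-04, -4.06508338e+01,  2.54527116e+01,  1.00801553e-02,
       -1.58831240e-04,  4.76559592e-06]), 'tcp_pos': array([ 0.1538591 , -0.50130984,  0.23054958]), 'tool_rot': array([[ 2.93378158e-01, -5.08193081e-04,  9.55996338e-01],
       [-9.55994858e-01,  1.68213441e-03,  2.93378598e-01],
       [-1.75720731e-03, -9.99998456e-01,  7.67152175e-06]]), 'ft_force': array([-0.52846728,  0.5037284 ,  0.96178281]), 'wrist_torque': array([ 0.00712781, -0.01327275, -0.04097864]), 'width': 0.9977271071820206}
```

View pics/top0.png

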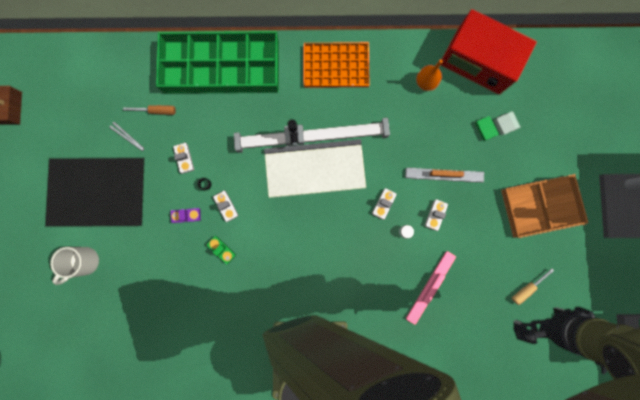

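View pics/side0.png

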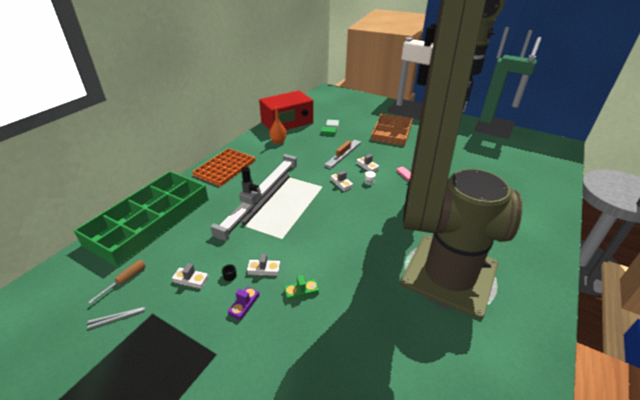

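Top view: light holders at (183,158), (225,207), (384,204) and (436,215), with purple (185,215) and green (220,250) decoys. The steel straightedge with its wooden rib is at (445,175) and the pink one at (432,288) is a decoy. The station sheet is at (315,170) and the head knob at (293,128). Next I'll enlarge the view.

```bash
python3 - <<'E'
from h import *
im=cv2.imread('pics/top0.png')
a=cv2.resize(im[110:260,100:300],(800,600),interpolation=cv2.INTER_CUBIC)
b=cv2.resize(im[110:260,300:500],(800,600),interpolation=cv2.INTER_CUBIC)
cv2.imwrite('pics/a.png',a);cv2.imwrite('pics/b.png',b)
E
```

```text
(no output)
```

View pics/a.png

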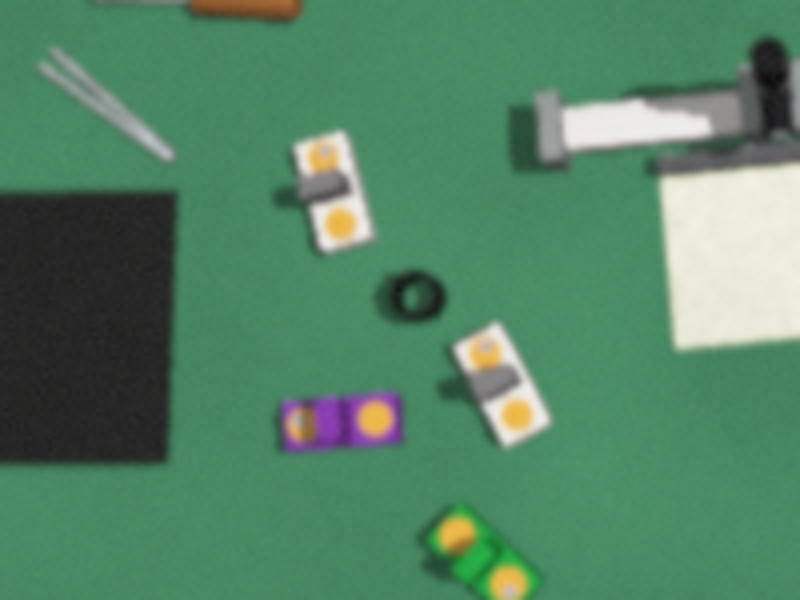

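View pics/b.png

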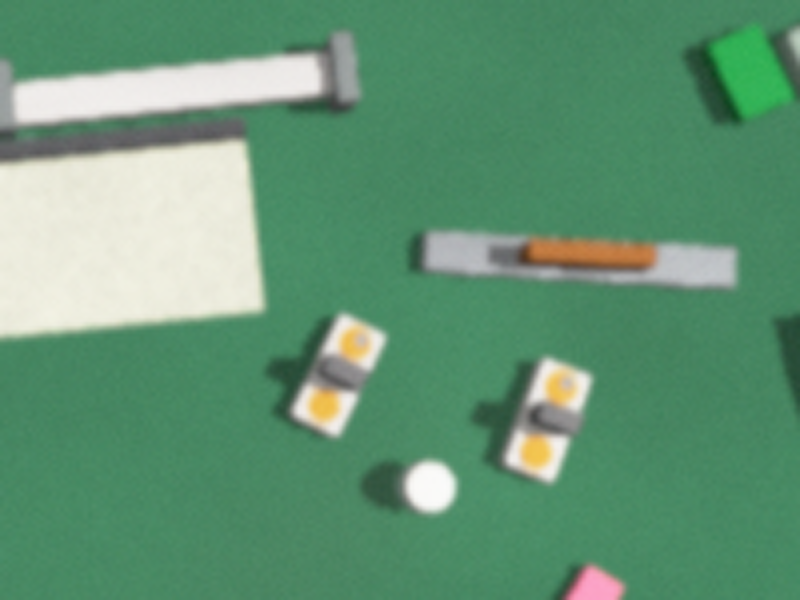

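```bash
cat >> h.py <<'E'
def proj(s,P):
    K=s['K'];R=np.array(s['orientation']);c=R.T@(np.array(P)-s['origin'])
    return np.array([K[0,2]+K[0,0]*c[0]/-c[2],K[1,2]-K[1,1]*c[1]/-c[2]])
def up(s,n=4):
    return cv2.resize(s['color'],None,fx=n,fy=n,interpolation=cv2.INTER_CUBIC)
def detect(s,z=0.018,zz=None,minl=50,maxl=110):
    # bright-white or gold blobs -> rect at height z ; returns centre, angle of long axis(deg), dims
    n=4;im=up(s,n);hsv=cv2.cvtColor(im,cv2.COLOR_RGB2HSV)
    m=(((hsv[...,1]<45)&(hsv[...,2]>150))|((hsv[...,0]<28)&(hsv[...,0]>12)&(hsv[...,2]>170)&(hsv[...,1]>90))).astype(np.uint8)
    m=cv2.morphologyEx(m,cv2.MORPH_CLOSE,np.ones((25,25)));cs,_=cv2.findContours(m,cv2.RETR_EXTERNAL,cv2.CHAIN_APPROX_NONE)
    out=[]
    for c in cs:
        if cv2.contourArea(c)<16*60: continue
        p=np.array([w(s,(u+.5)/n-.5,(v+.5)/n-.5,z)[:2]*1000 for u,v in c[:,0,:]],np.float32)
        (cx,cy),(a,b),t=cv2.minAreaRect(p)
        if b>a:a,b=b,a;t+=90
        if minl<a<maxl: out.append((round(cx,1),round(cy,1),round((t+90)%180-90,1),round(a,1),round(b,1)))
    return out
E
python3 - <<'E'
from h import *
s=snap('top')
for d in detect(s):print(d, proj(s,[d[0]/1e3,d[1]/1e3,.018]).round())
A=lambda u,v:(100+(u+.5)/4-.5,110+(v+.5)/4-.5)
B=lambda u,v:(300+(u+.5)/4-.5,110+(v+.5)/4-.5)
for nm,p,z in [('sheetNL',A(675,350),0),('sheetNR',B(265,310),0),('sheetFL?',A(660,178),0),('fenceL far/front',A(655,170),.016),('fenceR front',B(245,140),.016),('blockL',A(550,125),.04),('blockR',B(343,68),.04),('knobtop',A(769,48),.14),('jar',B(430,487),.035),('loupe',A(415,295),.026),
 ('se1',B(423,232),.012),('se2',B(737,248),.012),('se3',B(737,288),.012),('se4',B(423,272),.012),('ribtop a',B(530,245),.042),('ribtop b',B(655,250),.042)]:
    print(nm,(w(s,*p,z)*1000).round(1),(w(s,*p)*1000).round(1))
E
```

```text
(373.1, -607.7, -78.4, 64.5, 44.4) [527. 223.]
(396.9, -357.4, -22.3, 84.7, 40.5) [437. 215.]
(424.9, 237.9, 27.6, 85.4, 40.3) [225. 206.]
(429.2, -211.0, -27.1, 83.6, 38.9) [384. 203.]
(442.1, -594.9, -78.9, 68.4, 67.7) [521. 198.]
(564.1, 361.1, 16.1, 84.4, 41.6) [183. 157.]
(660.6, -569.3, 23.4, 51.9, 50.6) [508. 122.]
sheetNL [450.3 118.3   0. ] [450.2 118.1   1.7]
sheetNR [ 477.9 -162.     0. ] [ 478.  -162.1   -1. ]
sheetFL? [575.9 130.    0. ] [5.758e+02 1.300e+02 5.000e-01]
fenceL far/front [578.4 131.6  16. ] [581.3 133.4   2.4]
fenceR front [ 598.6 -147.8   16. ] [ 602.8 -149.8   -2.2]
blockL [605.8 202.8  40. ] [605.7 202.7  40.4]
blockR [ 644.2 -214.8   40. ] [ 643.7 -214.5   41.8]
knobtop [631.1  42.7 140. ] [630.4  42.5 142.6]
jar [ 349.9 -269.4   35. ] [ 350.  -270.6   29.5]
loupe [487.5 299.3  26. ] [4.912e+02 3.064e+02 1.000e-01]
se1 [ 531.9 -274.1   12. ] [ 534.4 -277.2   -2.2]
se2 [ 519.2 -496.9   12. ] [ 5.212e+02 -5.019e+02 -2.000e-01]
se3 [ 490.4 -495.6   12. ] [ 491.1 -497.7    7. ]
se4 [ 503.1 -273.4   12. ] [ 5.048e+02 -2.759e+02  5.000e-01]
ribtop a [ 517.1 -341.5   42. ] [ 517.1 -341.5   42.3]
ribtop b [ 513.1 -427.9   42. ] [ 513.8 -429.4   37.7]
```

```bash
cat >> h.py <<'E'
O=np.array([588.4,-9.8]);YAW=5.4
def st(x,y):
    a=np.radians(YAW);return O+np.array([x*np.cos(a)-y*np.sin(a),x*np.sin(a)+y*np.cos(a)])
def ist(X,Y):
    a=np.radians(YAW);d=np.array([X,Y])-O;return np.array([d@[np.cos(a),np.sin(a)],d@[-np.sin(a),np.cos(a)]])
def now():
    o=manip.get_obs();R=o['tool_rot'];return o,o['tcp_pos']*1000,np.degrees(np.arctan2(R[1,0],R[0,0]))
def plan(X,Y,Z,yaw,maxstep=30,maxturn=6.5):
    """total move in tool axes; turn first spread evenly"""
    o,p,h=now();d=np.array([X,Y,Z])-p;t=(yaw-h+180)%360-180
    n=int(max(1,np.ceil(np.linalg.norm(d)/maxstep),np.ceil(abs(t)/maxturn)))
    print('t=%.1f pos'%o['time_s'],p.round(1),'yaw %.2f'%h,'F',o['ft_force'].round(1),'w %.3f'%o['width'],'-> n',n,'dyaw %.2f'%t)
    R=o['tool_rot'].copy()
    for i in range(n):
        v=R.T@(d/n);print('  %.4f %.4f %.4f  %.2f'%(*(v/1000),-t/n))
        a=np.radians(-t/n);R=R@np.array([[np.cos(a),0,np.sin(a)],[0,1,0],[-np.sin(a),0,np.cos(a)]])
E
python3 - <<'E'
from h import *
s=snap('top');n=4;im=up(s,n);hsv=cv2.cvtColor(im,cv2.COLOR_RGB2HSV)
m=((hsv[...,1]<60)&(hsv[...,2]>140)).astype(np.uint8);lab=cv2.connectedComponents(m)[1];l=lab[170*4,315*4];M=lab==l
pts=[];pf=[]
for u in range(275*4,360*4,4):
    c=np.where(M[:,u])[0];
    pts.append(w(s,(u+.5)/4-.5,(c.max()+.5)/4-.5,0)[:2]*1000);pf.append(w(s,(u+.5)/4-.5,(c.min()+.5)/4-.5,0)[:2]*1000)
for P in(pts,pf):
    vx,vy,x0,y0=cv2.fitLine(np.array(P,np.float32),cv2.DIST_HUBER,0,.01,.01).ravel();print(np.degrees(np.arctan2(-vx*np.sign(vy),abs(vy))),x0,y0)
p=np.argwhere(M);print(p.min(0)/4,p.max(0)/4)
print(st(43,48),st(43,-10))
plan(*st(43,-10),230,YAW)
E
```

```text
5.4789767 463.2215 -30.17726
5.3645163 591.9325 -21.091114
[144.5 264.5] [197.75 366.25]
[626.69196544  42.03363177] [632.15024761 -15.70896217]
t=0.2 pos [ 153.9 -501.5  230.8] yaw -72.94 F [0.1 0.7 0.3] w 0.998 -> n 23 dyaw 78.34
  -0.0141 0.0001 0.0261  -3.41
  -0.0125 0.0001 0.0269  -3.41
  -0.0109 0.0001 0.0276  -3.41
  -0.0092 0.0001 0.0282  -3.41
  -0.0076 0.0001 0.0287  -3.41
  -0.0058 0.0001 0.0291  -3.41
  -0.0041 0.0001 0.0294  -3.41
  -0.0023 0.0001 0.0295  -3.41
  -0.0006 0.0001 0.0296  -3.41
  0.0012 0.0001 0.0296  -3.41
  0.0029 0.0001 0.0295  -3.41
  0.0047 0.0001 0.0293  -3.41
  0.0064 0.0001 0.0289  -3.41
  0.0081 0.0001 0.0285  -3.41
  0.0098 0.0001 0.0280  -3.41
  0.0114 0.0001 0.0273  -3.41
  0.0130 0.0001 0.0266  -3.41
  0.0146 0.0001 0.0258  -3.41
  0.0161 0.0001 0.0249  -3.41
  0.0176 0.0001 0.0239  -3.41
  0.0189 0.0001 0.0228  -3.41
  0.0203 0.0001 0.0216  -3.41
  0.0215 0.0001 0.0204  -3.41
```

Request:
jog_arm:
  deltas: [0.0, -0.014, 0, 0.026, -3.4, 0.0, -0.0125, 0, 0.027, -3.4, 0.0, -0.011, 0, 0.0275, -3.4, 0.0, -0.009, 0, 0.028, -3.4, 0.0, -0.0075, 0, 0.0285, -3.4, 0.0, -0.006, 0, 0.029, -3.4, 0.0, -0.004, 0, 0.0295, -3.4, 0.0, -0.002, 0, 0.0295, -3.4]

```text
time_s: 0.87
tcp_pos: [0.3216, -0.3297, 0.2284]
tool_rot: [[0.705, -0.003, 0.709], [-0.709, 0.001, 0.705], [-0.002, -1.0, -0.001]]
ft_force: [-0.2, -0.0, 0.2]
width: -0.003
```

Request:
jog_arm:
  deltas: [0.0, -0.0005, 0, 0.0295, -3.4, 0.0, 0.001, 0, 0.0295, -3.4, 0.0, 0.003, 0, 0.0295, -3.4, 0.0, 0.005, 0, 0.029, -3.4, 0.0, 0.0065, 0, 0.029, -3.4, 0.0, 0.008, 0, 0.0285, -3.4, 0.0, 0.01, 0, 0.028, -3.4, 0.0, 0.0115, 0, 0.0275, -3.4]

```text
time_s: 1.53
tcp_pos: [0.4908, -0.1474, 0.2273]
tool_rot: [[0.958, -0.004, 0.285], [-0.285, 0.001, 0.958], [-0.004, -1.0, -0.0]]
ft_force: [0.6, -0.6, 0.3]
width: 0.001
```

```bash
python3 - <<'E'
from h import *
plan(*st(43,-10),230,YAW)
E
```

```text
t=1.5 pos [ 490.8 -147.4  227.3] yaw -16.57 F [ 0.6 -0.6  0.3] w 0.001 -> n 7 dyaw 21.97
  0.0140 -0.0004 0.0238  -3.14
  0.0153 -0.0004 0.0230  -3.14
  0.0165 -0.0004 0.0221  -3.14
  0.0177 -0.0004 0.0212  -3.14
  0.0188 -0.0004 0.0202  -3.14
  0.0199 -0.0004 0.0191  -3.14
  0.0209 -0.0004 0.0180  -3.14
```

Request:
jog_arm:
  deltas: [0.0, 0.014, 0, 0.024, -3.2, 0.0, 0.015, 0, 0.023, -3.2, 0.0, 0.0165, 0, 0.022, -3.2, 0.0, 0.018, 0, 0.021, -3.2, 0.0, 0.019, 0, 0.02, -3.2, 0.0, 0.02, 0, 0.019, -3.2, 0.0, 0.021, 0, 0.018, -3.2]

```text
time_s: 2.12
tcp_pos: [0.6357, -0.0049, 0.2249]
tool_rot: [[0.992, -0.007, -0.124], [0.124, 0.001, 0.992], [-0.007, -1.0, 0.001]]
ft_force: [0.7, -0.1, 0.5]
width: -0.001
```

```bash
python3 - <<'E'
from h import *
s=snap('top','t1.png');snap('side','s1.png')
for d in detect(s):print(d)
plan(*st(43,-10),105,YAW)
E
```

```text
(257.2, 705.4, 10.5, 98.4, 40.8)
(396.6, -357.5, -21.9, 84.9, 41.5)
(424.7, 238.2, 28.5, 85.2, 40.9)
(429.1, -210.9, -26.8, 84.1, 39.6)
(444.5, -594.4, -82.9, 73.2, 69.3)
(563.9, 361.1, 16.2, 86.4, 42.0)
(660.7, -568.8, 22.3, 52.4, 51.0)
t=2.2 pos [637.7  -2.8 224. ] yaw 7.25 F [-0.7  0.5  0.6] w 0.000 -> n 4 dyaw -1.85
  -0.0016 0.0297 -0.0031  0.46
  -0.0016 0.0297 -0.0031  0.46
  -0.0016 0.0297 -0.0031  0.46
  -0.0015 0.0297 -0.0031  0.46
```

View pics/t1.png

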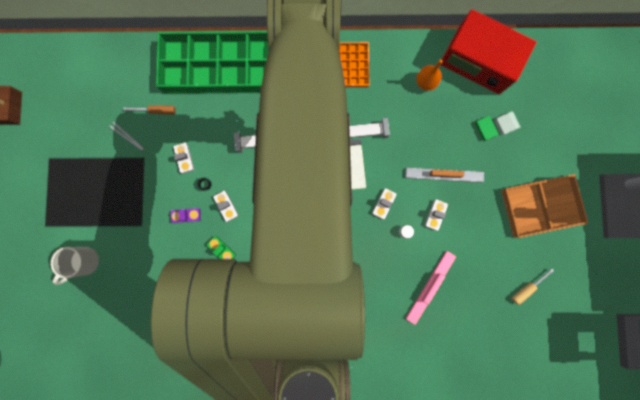

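View pics/s1.png

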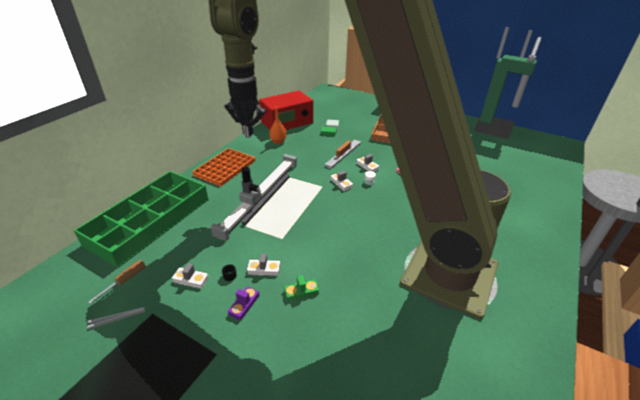

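Side view: the gripper (243,130) hangs right of the knob (247,178), and I see four light holders in all. Now lowering beside the knob.

Request:
jog_arm:
  deltas: [0.0, -0.0015, 0.03, -0.006, 0.5, 0.0, -0.0015, 0.03, -0.006, 0.5, 0.0, -0.0015, 0.03, -0.004, 0.5, 0.0, -0.0015, 0.029, 0, 0.4, 0, 0, 0, 0, 0]

```text
time_s: 2.63
tcp_pos: [0.6343, -0.0196, 0.1024]
tool_rot: [[0.996, -0.001, -0.092], [0.092, 0.0, 0.996], [-0.001, -1.0, 0.001]]
ft_force: [-1.6, -0.2, -1.8]
width: 0.002
```

```bash
python3 - <<'E'
from h import *
o,p,h=now();print(ist(*p[:2]))
plan(*st(43,146),105,YAW,15)
s=snap('side');cv2.imwrite('pics/s2.png',cv2.resize(s['color'][100:250,180:340,::-1],(800,750))[:600])
E
```

```text
[ 44.79246784 -14.09460651]
t=2.6 pos [634.3 -19.6 102.4] yaw 5.26 F [-1.6 -0.2 -1.8] w 0.002 -> n 11 dyaw 0.14
  -0.0002 -0.0002 0.0146  -0.01
  -0.0002 -0.0002 0.0146  -0.01
  -0.0002 -0.0002 0.0146  -0.01
  -0.0002 -0.0002 0.0146  -0.01
  -0.0002 -0.0002 0.0146  -0.01
  -0.0002 -0.0002 0.0146  -0.01
  -0.0002 -0.0002 0.0146  -0.01
  -0.0002 -0.0002 0.0146  -0.01
  -0.0002 -0.0002 0.0146  -0.01
  -0.0002 -0.0002 0.0146  -0.01
  -0.0002 -0.0002 0.0146  -0.01
```

View pics/s2.png

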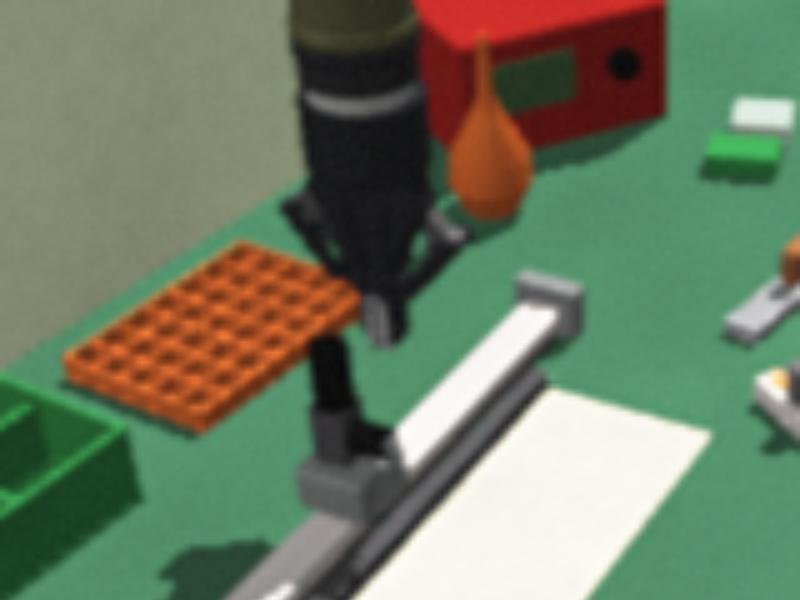

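Request:
jog_arm:
  deltas: [0, 0, 0, 0.012, 0, 0, 0, 0, 0.012, 0, 0, 0, 0, 0.01, 0, 0, 0, 0, 0.01, 0, 0, 0, 0, 0.01, 0, 0, 0, 0, 0.01, 0, 0, 0, 0, 0.01, 0, 0, 0, 0, 0.01, 0]

```text
time_s: 3.35
tcp_pos: [0.6321, 0.0686, 0.1146]
tool_rot: [[0.996, 0.015, -0.089], [0.089, -0.006, 0.996], [0.014, -1.0, -0.007]]
ft_force: [0.4, -2.6, -1.4]
width: 0.002
```

Request:
jog_arm:
  deltas: [0, 0, 0, 0.01, 0, 0, 0, 0, 0.01, 0, 0, 0, 0, 0.01, 0, 0, 0, 0, 0.01, 0, 0, 0, 0, 0.01, 0, 0, 0, 0, 0.005, 0, 0, 0, 0, 0.005, 0, 0, 0, 0, 0.003, 0]

```text
time_s: 4.02
tcp_pos: [0.6255, 0.1399, 0.1146]
tool_rot: [[0.996, 0.015, -0.092], [0.092, -0.007, 0.996], [0.015, -1.0, -0.009]]
ft_force: [0.9, -10.8, 0.8]
width: 0.001
```

```bash
python3 - <<'E'
from h import *
o,p,h=now();print(p,ist(*p[:2]),o['ft_force'])
E
```

```text
[625.51585524 139.88935757 114.62428551] [ 51.03814672 145.53212037] [  0.94656126 -10.78314766   0.80518415]
```

Request:
jog_arm:
  deltas: [0, 0, 0, 0.004, 0, 0, 0, 0, 0.004, 0, 0, 0, 0, 0.004, 0]

```text
time_s: 4.27
tcp_pos: [0.6255, 0.1394, 0.1149]
tool_rot: [[0.996, 0.018, -0.085], [0.085, -0.036, 0.996], [0.015, -0.999, -0.037]]
ft_force: [0.3, -11.4, 0.1]
width: 0.002
```

Request:
jog_arm:
  deltas: [0, 0, 0, 0.004, 0, 0, 0, 0, 0.004, 0, 0, 0, 0, 0.004, 0]

```text
time_s: 4.52
tcp_pos: [0.6255, 0.1388, 0.1152]
tool_rot: [[0.997, 0.02, -0.076], [0.077, -0.06, 0.995], [0.016, -0.998, -0.061]]
ft_force: [0.3, -12.1, 1.3]
width: 0.0
```

Request:
jog_arm:
  deltas: [0, 0, 0, -0.015, 0, 0, 0, 0, -0.015, 0, 0, 0, 0, 0, 0]

```text
time_s: 4.77
tcp_pos: [0.6283, 0.1089, 0.1174]
tool_rot: [[0.997, 0.021, -0.076], [0.077, -0.057, 0.995], [0.017, -0.998, -0.059]]
ft_force: [0.5, -0.1, 1.2]
width: -0.003
```

```bash
python3 - <<'E'
from h import *
o,p,h=now();print(p,ist(*p[:2]),o['ft_force'],o['tool_rot'].round(3))
s=snap('top','t2.png');s=snap('side');cv2.imwrite('pics/s3.png',cv2.resize(s['color'][100:250,180:340,::-1],(800,750))[:600])
E
```

```text
[628.30319405 108.86291635 117.40504403] [ 50.89326918 114.38106384] [ 0.46052043 -0.06681667  1.22164092] [[ 0.997  0.021 -0.076]
 [ 0.077 -0.057  0.995]
 [ 0.017 -0.998 -0.059]]
```

View pics/s3.png

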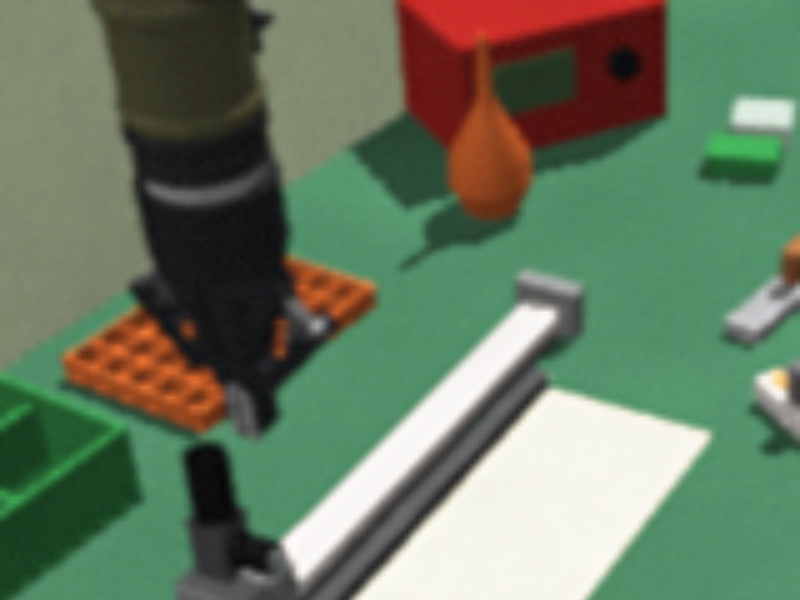

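Head is at its left stop, but pressing has tilted the tool by 3.4°. I'll lean the tips back against the outer face of the fixed left rail block.

```bash
python3 - <<'E'
from h import *
o,p,h=now()
plan(*st(37,262),215,YAW,40)
E
```

```text
t=4.9 pos [628.2 110.6 117.3] yaw 4.47 F [ 0.2  0.4 -0.5] w -0.002 -> n 5 dyaw 0.93
  -0.0029 -0.0212 0.0280  -0.19
  -0.0029 -0.0212 0.0280  -0.19
  -0.0028 -0.0212 0.0280  -0.19
  -0.0027 -0.0212 0.0280  -0.19
  -0.0026 -0.0212 0.0280  -0.19
```

View pics/t2.png

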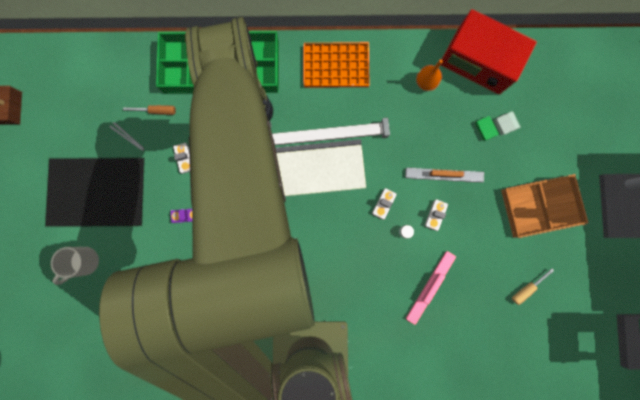

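Request:
jog_arm:
  deltas: [0, 0, -0.04, 0, 0, 0, 0, -0.04, 0, 0, 0, 0, -0.025, 0.02, 0, 0, -0.003, 0, 0.03, -0.3, 0, -0.003, 0, 0.03, -0.3, 0, -0.003, 0, 0.03, -0.3, 0, -0.003, 0, 0.03, 0, 0, -0.002, 0, 0.015, 0]

```text
time_s: 5.53
tcp_pos: [0.5975, 0.2789, 0.2185]
tool_rot: [[0.996, 0.019, -0.088], [0.088, -0.044, 0.995], [0.015, -0.999, -0.046]]
ft_force: [0.3, 0.5, -0.7]
width: 0.002
```

```bash
python3 - <<'E'
from h import *
o,p,h=now();print(p,ist(*p[:2]),o['tool_rot'].round(3))
plan(*st(37,262),25,YAW,40)
E
```

```text
[597.45438869 278.85126464 218.46226929] [ 36.17868865 286.51812686] [[ 0.996  0.019 -0.088]
 [ 0.088 -0.044  0.995]
 [ 0.015 -0.999 -0.046]]
t=5.5 pos [597.5 278.9 218.5] yaw 5.07 F [ 0.3  0.5 -0.7] w 0.002 -> n 5 dyaw 0.33
  -0.0004 0.0389 -0.0031  -0.07
  -0.0004 0.0389 -0.0031  -0.07
  -0.0004 0.0389 -0.0031  -0.07
  -0.0004 0.0389 -0.0031  -0.07
  -0.0004 0.0389 -0.0031  -0.07
```

Request:
jog_arm:
  deltas: [0, 0, 0.039, -0.003, 0, 0, 0, 0.039, -0.003, 0, 0, 0, 0.039, -0.003, 0, 0, 0, 0.038, -0.003, 0, 0, 0, 0.02, -0.003, 0, 0, 0, 0.008, 0, 0, 0, 0, 0, 0, 0]

```text
time_s: 6.12
tcp_pos: [0.6029, 0.2739, 0.0332]
tool_rot: [[0.994, 0.028, -0.103], [0.104, -0.028, 0.994], [0.025, -0.999, -0.031]]
ft_force: [-0.5, 0.3, 0.4]
width: 0.002
```

Request:
jog_arm:
  deltas: [0, 0, 0, -0.01, 0, 0, 0, 0, -0.01, 0, 0, 0, 0, -0.008, 0, 0, 0, 0, -0.005, 0]

```text
time_s: 6.45
tcp_pos: [0.6091, 0.2421, 0.0387]
tool_rot: [[0.994, 0.034, -0.106], [0.107, -0.024, 0.994], [0.031, -0.999, -0.028]]
ft_force: [-0.1, 0.2, -0.3]
width: 0.001
```

```bash
python3 - <<'E'
from h import *
o,p,h=now();print(p,ist(*p[:2]),o['tool_rot'].round(3),o['ft_force'])
E
```

```text
[609.12353928 242.0821419   38.71418346] [ 44.33577101 248.81402271] [[ 0.994  0.034 -0.106]
 [ 0.107 -0.024  0.994]
 [ 0.031 -0.999 -0.028]] [-0.09711071  0.19890474 -0.31668966]
```

Request:
jog_arm:
  deltas: [0, -0.006, 0.014, 0, 0.5, 0, 0, 0.002, -0.006, 0, 0, 0, 0, -0.006, 0, 0, 0, 0, -0.006, 0]

```text
time_s: 6.78
tcp_pos: [0.6105, 0.2222, 0.0294]
tool_rot: [[0.994, 0.044, -0.095], [0.096, -0.017, 0.995], [0.042, -0.999, -0.021]]
ft_force: [-3.0, 19.8, -13.1]
width: -0.001
```

Request:
jog_arm:
  deltas: [0, 0, 0, -0.004, 0, 0, 0, 0, -0.004, 0]

```text
time_s: 6.95
tcp_pos: [0.6103, 0.2224, 0.0297]
tool_rot: [[0.994, 0.04, -0.1], [0.1, 0.006, 0.995], [0.041, -0.999, 0.002]]
ft_force: [-1.2, 10.8, -7.5]
width: -0.002
```

Request:
jog_arm:
  deltas: [0, 0, 0, 0.015, 0, 0, 0, -0.03, 0, 0, 0, 0, -0.04, 0, 0, 0, 0, -0.04, 0, 0, 0, 0, -0.04, 0, 0, 0, 0, -0.03, 0, 0, 0, 0, 0, 0, 0]

```text
time_s: 7.53
tcp_pos: [0.6012, 0.2366, 0.219]
tool_rot: [[0.994, 0.039, -0.1], [0.1, 0.004, 0.995], [0.039, -0.999, -0.0]]
ft_force: [0.1, 1.1, -0.0]
width: 0.001
```

```bash
python3 - <<'E'
from h import *
o,p,h=now();print(p,ist(*p[:2]),o['tool_rot'].round(3))
plan(*st(-60,60),210,YAW,40)
E
```

```text
[601.19797448 236.59370763 218.97356369] [ 35.92887286 244.09580784] [[ 0.994  0.039 -0.1  ]
 [ 0.1    0.004  0.995]
 [ 0.039 -0.999 -0.   ]]
t=7.5 pos [601.2 236.6 219. ] yaw 5.72 F [ 0.1  1.1 -0. ] w 0.001 -> n 6 dyaw -0.32
  -0.0162 0.0009 -0.0306  0.05
  -0.0162 0.0009 -0.0306  0.05
  -0.0161 0.0009 -0.0306  0.05
  -0.0161 0.0009 -0.0306  0.05
  -0.0161 0.0009 -0.0307  0.05
  -0.0161 0.0009 -0.0307  0.05
```

Request:
jog_arm:
  deltas: [0, -0.016, 0.001, -0.03, 0, 0, -0.016, 0.001, -0.03, 0, 0, -0.016, 0.001, -0.03, 0, 0, -0.016, 0.001, -0.03, 0, 0, -0.016, 0.001, -0.03, 0, 0, -0.016, 0.001, -0.03, 0, 0, 0, 0, 0, 0]

```text
time_s: 8.12
tcp_pos: [0.5279, 0.0447, 0.2162]
tool_rot: [[0.992, 0.061, -0.106], [0.106, 0.004, 0.994], [0.061, -0.998, -0.002]]
ft_force: [0.0, 0.3, -0.1]
width: -0.004
```

```bash
python3 - <<'E'
from h import *
o,p,h=now();print(p,ist(*p[:2]),o['tool_rot'].round(3))
plan(*st(-45,60),9,YAW,40)
E
```

```text
[527.90986254  44.71818447 216.16903502] [-55.09106571  59.96885564] [[ 0.992  0.061 -0.106]
 [ 0.106  0.004  0.994]
 [ 0.061 -0.998 -0.002]]
t=8.1 pos [527.9  44.7 216.2] yaw 6.12 F [ 0.   0.3 -0.1] w -0.004 -> n 6 dyaw -0.72
  -0.0004 0.0346 0.0001  0.12
  -0.0004 0.0346 0.0001  0.12
  -0.0004 0.0346 0.0001  0.12
  -0.0004 0.0346 0.0001  0.12
  -0.0004 0.0346 0.0001  0.12
  -0.0004 0.0346 0.0001  0.12
```

Request:
jog_arm:
  deltas: [0, -0.004, 0.036, 0, 0.2, 0, -0.004, 0.036, 0, 0.2, 0, -0.003, 0.036, 0, 0.2, 0, -0.002, 0.036, 0, 0, 0, 0, 0.036, 0, 0, 0, 0, 0.02, 0, 0, 0, 0, 0, 0, 0]

```text
time_s: 8.7
tcp_pos: [0.5368, 0.0418, 0.0175]
tool_rot: [[0.993, 0.083, -0.089], [0.089, 0.002, 0.996], [0.083, -0.997, -0.006]]
ft_force: [-1.3, 0.0, -0.1]
width: 0.002
```

```bash
python3 - <<'E'
from h import *
o,p,h=now();print(p,ist(*p[:2]),o['tool_rot'].round(3))
plan(*st(-45,60),9,YAW,40)
E
```

```text
[536.84557854  41.81077889  17.51969585] [-46.46861777  56.23342807] [[ 0.993  0.083 -0.089]
 [ 0.089  0.002  0.996]
 [ 0.083 -0.997 -0.006]]
t=8.7 pos [536.8  41.8  17.5] yaw 5.12 F [-1.3  0.  -0.1] w 0.002 -> n 1 dyaw 0.28
  0.0007 0.0086 0.0038  -0.28
```

Request:
jog_arm:
  deltas: [0, 0.008, 0.008, 0.003, 0, 0, 0.01, 0.001, 0, 0, 0, 0.008, 0, 0, 0, 0, 0.006, 0, 0, 0]

```text
time_s: 9.03
tcp_pos: [0.5704, 0.0483, 0.013]
tool_rot: [[0.993, 0.081, -0.089], [0.09, 0.0, 0.996], [0.081, -0.997, -0.007]]
ft_force: [0.6, 1.3, 0.1]
width: 0.002
```

Request:
jog_arm:
  deltas: [0, 0.004, 0, 0, 0, 0, 0.004, 0, 0, 0]

```text
time_s: 9.2
tcp_pos: [0.5826, 0.0495, 0.0167]
tool_rot: [[0.992, 0.087, -0.089], [0.09, 0.001, 0.996], [0.087, -0.996, -0.007]]
ft_force: [-0.1, 0.3, -0.5]
width: -0.001
```

Request:
jog_arm:
  deltas: [0, -0.015, -0.001, 0, 0, 0, -0.012, 0.003, 0, 0, 0, 0, 0.007, 0, 0, 0, 0, 0, 0, 0]

```text
time_s: 9.53
tcp_pos: [0.5638, 0.0474, 0.0099]
tool_rot: [[0.991, 0.099, -0.089], [0.089, 0.001, 0.996], [0.099, -0.995, -0.008]]
ft_force: [0.3, 0.9, 0.5]
width: -0.0
```

```bash
python3 - <<'E'
from h import *
o,p,h=now();print(p,ist(*p[:2]),o['tool_rot'].round(3))
plan(*st(-8,60),7,YAW,5)
E
```

```text
[563.82598172  47.42063183   9.90311292] [-19.08002077  59.27930405] [[ 0.991  0.099 -0.089]
 [ 0.089  0.001  0.996]
 [ 0.099 -0.995 -0.008]]
t=9.5 pos [563.8  47.4   9.9] yaw 5.15 F [0.3 0.9 0.5] w -0.000 -> n 3 dyaw 0.25
  0.0036 0.0013 0.0003  -0.08
  0.0036 0.0013 0.0003  -0.08
  0.0036 0.0013 0.0003  -0.08
```

Request:
jog_arm:
  deltas: [0, 0.006, 0.0025, 0, 0, 0, 0.006, 0.001, 0, 0, 0, 0.006, 0.001, 0, 0, 0, 0.005, 0.001, 0, 0]

```text
time_s: 9.87
tcp_pos: [0.573, 0.0481, 0.006]
tool_rot: [[0.994, 0.07, -0.089], [0.089, -0.001, 0.996], [0.07, -0.998, -0.008]]
ft_force: [-15.6, -1.7, 18.3]
width: 0.0
```

Request:
jog_arm:
  deltas: [0, 0.005, 0.001, 0, 0, 0, 0.005, 0.001, 0, 0, 0, 0.005, 0.001, 0, 0]

```text
time_s: 10.12
tcp_pos: [0.5725, 0.048, 0.0057]
tool_rot: [[0.995, 0.04, -0.089], [0.089, -0.004, 0.996], [0.04, -0.999, -0.008]]
ft_force: [-16.2, -2.4, 24.3]
width: -0.003
```

Request:
jog_arm:
  deltas: [0, 0.005, 0, 0, 0, 0, 0.005, 0, 0, 0, 0, 0.005, 0, 0, 0, 0, 0.005, 0, 0, 0]

```text
time_s: 10.45
tcp_pos: [0.572, 0.048, 0.0064]
tool_rot: [[0.996, -0.001, -0.09], [0.09, -0.008, 0.996], [-0.001, -1.0, -0.007]]
ft_force: [-12.9, -1.2, 14.6]
width: -0.005
```

Request:
jog_arm:
  deltas: [0, 0.005, 0, 0, 0, 0, 0.005, 0, 0, 0]

```text
time_s: 10.62
tcp_pos: [0.5719, 0.0479, 0.0066]
tool_rot: [[0.996, -0.022, -0.09], [0.089, -0.009, 0.996], [-0.022, -1.0, -0.007]]
ft_force: [-12.5, -0.2, 14.8]
width: -0.001
```

Request:
jog_arm:
  deltas: [0.05, -0.005, 0, 0, 0, 0.05, 0, -0.03, 0, 0, 0.05, 0, -0.04, 0, 0, 0.05, 0, -0.04, 0, 0, 0.05, 0, -0.04, 0, 0, 0.05, 0, -0.015, 0, 0, 0.05, 0, 0, 0, 0]

```text
time_s: 11.2
tcp_pos: [0.5728, 0.0492, 0.1774]
tool_rot: [[0.995, -0.031, -0.089], [0.089, -0.01, 0.996], [-0.032, -0.999, -0.007]]
ft_force: [0.6, 0.5, -0.1]
width: 0.585
```

```bash
python3 - <<'E'
from h import *
o,p,h=now();print(p,ist(*p[:2]),o['tool_rot'].round(3))
plan(563.9,361.1,160,16,40)
E
```

```text
[572.8264478   49.19737818 177.35843118] [-9.95229247 60.20114646] [[ 0.995 -0.031 -0.089]
 [ 0.089 -0.01   0.996]
 [-0.032 -0.999 -0.007]]
t=11.2 pos [572.8  49.2 177.4] yaw 5.12 F [ 0.6  0.5 -0.1] w 0.585 -> n 8 dyaw 10.88
  0.0024 0.0018 0.0389  -1.36
  0.0034 0.0018 0.0389  -1.36
  0.0043 0.0018 0.0388  -1.36
  0.0052 0.0018 0.0387  -1.36
  0.0061 0.0018 0.0385  -1.36
  0.0070 0.0018 0.0384  -1.36
  0.0079 0.0018 0.0382  -1.36
  0.0088 0.0018 0.0380  -1.36
```

Request:
jog_arm:
  deltas: [0.05, 0.0015, 0.001, 0.038, -1.4, 0.05, 0.0025, 0.001, 0.038, -1.4, 0.05, 0.0035, 0.001, 0.038, -1.4, 0.05, 0.0045, 0.001, 0.038, -1.4, 0.05, 0.006, 0.001, 0.038, -1.4, 0.05, 0.007, 0.001, 0.038, -1.4, 0.05, 0.008, 0.001, 0.037, -1.4, 0.05, 0.005, 0, 0.02, -1]

```text
time_s: 11.87
tcp_pos: [0.5708, 0.344, 0.1606]
tool_rot: [[0.963, -0.025, -0.269], [0.269, -0.012, 0.963], [-0.027, -1.0, -0.005]]
ft_force: [-0.5, -0.7, -0.5]
width: 0.584
```

```bash
python3 - <<'E'
from h import *
o,p,h=now();print(p,ist(*p[:2]),o['tool_rot'].round(3))
plan(563.9,361.1,60,16,25)
E
```

```text
[570.81357809 344.00785414 160.6384512 ] [ 15.78788764 353.89267086] [[ 0.963 -0.025 -0.269]
 [ 0.269 -0.012  0.963]
 [-0.027 -1.    -0.005]]
t=11.9 pos [570.8 344.  160.6] yaw 15.62 F [-0.5 -0.7 -0.5] w 0.584 -> n 5 dyaw 0.38
  0.0001 0.0201 0.0038  -0.08
  0.0001 0.0201 0.0038  -0.08
  0.0001 0.0201 0.0038  -0.08
  0.0001 0.0201 0.0038  -0.08
  0.0002 0.0201 0.0038  -0.08
```

Request:
jog_arm:
  deltas: [0.05, 0, 0.025, 0.004, -0.2, 0.05, 0, 0.025, 0.004, -0.2, 0.05, 0, 0.025, 0.003, 0, 0.05, 0, 0.015, 0.002, 0, 0.05, 0, 0.006, 0, 0, 0.05, 0, 0, 0, 0]

```text
time_s: 12.37
tcp_pos: [0.5651, 0.3666, 0.0507]
tool_rot: [[0.957, -0.026, -0.288], [0.288, -0.012, 0.958], [-0.028, -1.0, -0.004]]
ft_force: [-0.0, -0.2, 0.3]
width: 0.586
```

```bash
python3 - <<'E'
from h import *
o,p,h=now();print(p,ist(*p[:2]),o['tool_rot'].round(3))
plan(563.9,361.1,23,16,15)
s=snap('side');q=proj(s,[.564,.361,.03]).astype(int);print(q);cv2.imwrite('pics/s4.png',cv2.resize(s['color'][q[1]-60:q[1]+60,q[0]-80:q[0]+80,::-1],(800,600)))
E
```

```text
[565.0926383  366.63634605  50.71532452] [ 12.22186679 376.95912472] [[ 0.957 -0.026 -0.288]
 [ 0.288 -0.012  0.958]
 [-0.028 -1.    -0.004]]
t=12.4 pos [565.1 366.6  50.7] yaw 16.73 F [-0.  -0.2  0.3] w 0.586 -> n 2 dyaw -0.73
  -0.0010 0.0139 -0.0024  0.36
  -0.0010 0.0139 -0.0024  0.36
[188 272]
```

View pics/s4.png

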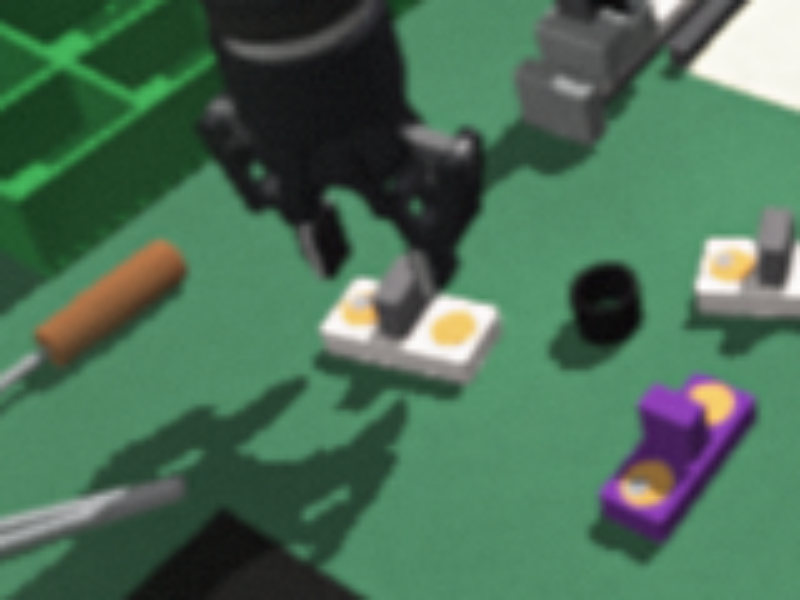

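The crop shows both fingers straddling the rib of holder B at (405,295). Lowering and closing.

Request:
jog_arm:
  deltas: [0.05, -0.001, 0.012, -0.003, 0.4, 0.05, -0.0005, 0.012, -0.002, 0.3, 0.05, 0, 0.003, 0, 0, 0.02, 0, 0, 0, 0, 0, 0, 0, 0, 0, 0, 0, 0, 0, 0, 0, 0, 0, 0, 0, 0, 0, 0, 0, 0]

```text
time_s: 13.08
tcp_pos: [0.5708, 0.3626, 0.0306]
tool_rot: [[0.962, -0.016, -0.273], [0.273, -0.006, 0.962], [-0.017, -1.0, -0.001]]
ft_force: [0.1, 0.3, -1.4]
width: 0.172
```

```bash
python3 - <<'E'
from h import *
o,p,h=now();print(p,ist(*p[:2]),o['tool_rot'].round(3),o['ft_force'],o['width']*85.4)
E
```

```text
[570.75184998 362.56855336  30.61552005] [ 17.47314958 372.37680617] [[ 0.962 -0.016 -0.273]
 [ 0.273 -0.006  0.962]
 [-0.017 -1.    -0.001]] [ 0.05865813  0.26085304 -1.44383861] 14.71039261183696
```

Request:
jog_arm:
  deltas: [0.04, 0, 0, 0, 0, 0.04, 0, 0, 0, 0, 0.04, 0, 0.006, 0, 0, 0.04, 0, 0.003, 0, 0, 0.04, 0, 0, 0, 0]

```text
time_s: 13.5
tcp_pos: [0.5721, 0.3637, 0.023]
tool_rot: [[0.962, -0.012, -0.274], [0.274, -0.003, 0.962], [-0.013, -1.0, 0.0]]
ft_force: [-0.0, 0.0, 0.4]
width: 0.468
```

Request:
jog_arm:
  deltas: [0, 0, 0, 0, 0, 0, 0, 0, 0, 0, 0, 0, 0, 0, 0, 0, 0, 0, 0, 0, 0, 0, 0, 0, 0]

```text
time_s: 13.92
tcp_pos: [0.5719, 0.3636, 0.0226]
tool_rot: [[0.962, -0.013, -0.274], [0.274, -0.004, 0.962], [-0.013, -1.0, -0.0]]
ft_force: [0.4, 0.1, -0.9]
width: 0.175
```

Request:
jog_arm:
  deltas: [0, 0, -0.02, 0, 0, 0, 0, -0.03, 0, 0, 0, 0, -0.015, 0, 0, 0, 0, 0, 0, 0]

```text
time_s: 14.25
tcp_pos: [0.5695, 0.3619, 0.0852]
tool_rot: [[0.962, -0.021, -0.274], [0.274, -0.009, 0.962], [-0.023, -1.0, -0.003]]
ft_force: [0.9, 0.6, -0.8]
width: 0.172
```

```bash
python3 - <<'E'
from h import *
o,p,h=now();print(p,ist(*p[:2]),o['tool_rot'].round(3),o['width']*85.4)
plan(*st(-70,56),85,YAW,36)
E
```

```text
[569.47675029 361.86410241  85.21114932] [ 16.13741414 371.79547908] [[ 0.962 -0.021 -0.274]
 [ 0.274 -0.009  0.962]
 [-0.023 -1.    -0.003]] 14.730726801617594
t=14.2 pos [569.5 361.9  85.2] yaw 15.89 F [ 0.9  0.6 -0.8] w 0.172 -> n 10 dyaw -10.49
  -0.0142 0.0004 -0.0295  1.05
  -0.0137 0.0004 -0.0297  1.05
  -0.0131 0.0004 -0.0300  1.05
  -0.0126 0.0004 -0.0302  1.05
  -0.0120 0.0004 -0.0304  1.05
  -0.0115 0.0004 -0.0307  1.05
  -0.0109 0.0004 -0.0309  1.05
  -0.0103 0.0004 -0.0311  1.05
  -0.0098 0.0004 -0.0312  1.05
  -0.0092 0.0004 -0.0314  1.05
```

Request:
jog_arm:
  deltas: [0, -0.033, 0, -0.018, 1.2, 0, -0.032, 0, -0.02, 1.2, 0, -0.025, 0, -0.026, 1.2, 0, -0.008, 0, -0.034, 1.2, 0, -0.005, 0, -0.034, 1.2, 0, -0.005, 0, -0.034, 1.2, 0, -0.004, 0, -0.034, 1.2, 0, -0.003, 0, -0.034, 1.2]

```text
time_s: 14.92
tcp_pos: [0.4962, 0.1032, 0.0784]
tool_rot: [[0.993, -0.026, -0.115], [0.115, -0.006, 0.993], [-0.027, -1.0, -0.003]]
ft_force: [0.8, -0.8, -1.4]
width: 0.177
```

```bash
python3 - <<'E'
from h import *
o,p,h=now();print(p,ist(*p[:2]),o['tool_rot'].round(3),o['width']*85.4)
plan(*st(-65,56),85,YAW,36)
E
```

```text
[496.21401627 103.24029662  78.42580966] [-81.13882741 121.21408723] [[ 0.993 -0.026 -0.115]
 [ 0.115 -0.006  0.993]
 [-0.027 -1.    -0.003]] 15.131899024180177
t=14.9 pos [496.2 103.2  78.4] yaw 6.62 F [ 0.8 -0.8 -1.4] w 0.177 -> n 2 dyaw -1.22
  0.0073 -0.0034 -0.0328  0.61
  0.0076 -0.0034 -0.0327  0.61
```

Request:
jog_arm:
  deltas: [0, 0.007, 0, -0.03, 0.6, 0, 0.007, 0, -0.02, 0.6, 0, 0.002, 0, -0.005, 0, 0, 0, 0, 0, 0]

```text
time_s: 15.25
tcp_pos: [0.5135, 0.0406, 0.074]
tool_rot: [[0.996, -0.034, -0.084], [0.084, -0.009, 0.996], [-0.035, -0.999, -0.007]]
ft_force: [-0.5, 0.2, -1.7]
width: 0.177
```

```bash
python3 - <<'E'
from h import *
o,p,h=now();print(p,ist(*p[:2]),o['tool_rot'].round(3),o['width']*85.4)
plan(*st(-60,56),28,YAW,36)
E
```

```text
[513.52839295  40.56325013  73.96992382] [-69.79972368  57.1857769 ] [[ 0.996 -0.034 -0.084]
 [ 0.084 -0.009  0.996]
 [-0.035 -0.999 -0.007]] 15.08099795820628
t=15.2 pos [513.5  40.6  74. ] yaw 4.83 F [-0.5  0.2 -1.7] w 0.177 -> n 2 dyaw 0.57
  0.0057 0.0228 -0.0004  -0.28
  0.0057 0.0228 -0.0004  -0.28
```

Request:
jog_arm:
  deltas: [0, 0.004, 0.02, 0, -0.3, 0, 0.003, 0.015, 0, -0.3, 0, 0.002, 0.008, 0, 0, 0, 0, 0.004, 0, 0, 0, 0, 0, 0, 0]

```text
time_s: 15.67
tcp_pos: [0.5199, 0.044, 0.0235]
tool_rot: [[0.995, -0.035, -0.098], [0.097, -0.008, 0.995], [-0.036, -0.999, -0.004]]
ft_force: [-0.6, -1.1, 2.0]
width: 0.174
```

```bash
python3 - <<'E'
from h import *
o,p,h=now();print(p,ist(*p[:2]),o['tool_rot'].round(3),o['ft_force'])
plan(*st(-40,56),23,YAW,36)
E
```

```text
[519.89316571  44.0181947   23.47027789] [-63.13805901  60.02641027] [[ 0.995 -0.035 -0.098]
 [ 0.097 -0.008  0.995]
 [-0.036 -0.999 -0.004]] [-0.64669914 -1.09155246  2.04968464]
t=15.7 pos [519.9  44.   23.5] yaw 5.59 F [-0.6 -1.1  2. ] w 0.174 -> n 1 dyaw -0.19
  0.0231 -0.0003 -0.0041  0.19
```

Request:
jog_arm:
  deltas: [0, 0.006, 0, -0.001, 0, 0, 0.006, 0, -0.001, 0, 0, 0.005, 0, -0.001, 0, 0, 0.005, 0, 0, 0]

```text
time_s: 16.0
tcp_pos: [0.5399, 0.0454, 0.0245]
tool_rot: [[0.994, -0.039, -0.101], [0.101, -0.007, 0.995], [-0.04, -0.999, -0.003]]
ft_force: [0.2, 0.1, -1.6]
width: 0.171
```

```bash
python3 - <<'E'
from h import *
o,p,h=now();print(p,ist(*p[:2]),h,o['tool_rot'].round(3),o['ft_force'])
E
```

```text
[539.93459581  45.43614619  24.46666712] [-43.05213246  59.55200366] 5.80504522076012 [[ 0.994 -0.039 -0.101]
 [ 0.101 -0.007  0.995]
 [-0.04  -0.999 -0.003]] [ 0.20842013  0.09702995 -1.5907483 ]
```

Request:
jog_arm:
  deltas: [0, 0.004, 0.001, 0, 0.3, 0, 0.003, 0, 0, 0]

```text
time_s: 16.17
tcp_pos: [0.5443, 0.0462, 0.0237]
tool_rot: [[0.994, -0.046, -0.096], [0.095, -0.008, 0.995], [-0.046, -0.999, -0.003]]
ft_force: [-12.6, -1.8, 12.4]
width: 0.175
```

Request:
jog_arm:
  deltas: [0, 0.003, 0, 0, 0]

```text
time_s: 16.25
tcp_pos: [0.5442, 0.0462, 0.024]
tool_rot: [[0.994, -0.052, -0.095], [0.095, -0.009, 0.995], [-0.052, -0.999, -0.004]]
ft_force: [-8.8, -1.0, 9.3]
width: 0.176
```

Request:
jog_arm:
  deltas: [0.045, -0.0005, 0, 0, 0, 0.045, 0, 0, 0, 0, 0.045, 0, 0, 0, 0, 0.045, 0, -0.015, 0, 0, 0.045, 0, -0.025, 0, 0, 0.045, 0, -0.025, 0, 0, 0.045, 0, -0.01, 0, 0]

```text
time_s: 16.83
tcp_pos: [0.5484, 0.0472, 0.0991]
tool_rot: [[0.994, -0.054, -0.095], [0.094, -0.008, 0.996], [-0.054, -0.999, -0.003]]
ft_force: [0.1, -0.4, 1.1]
width: 0.529
```

```bash
python3 - <<'E'
from h import *
o,p,h=now();print(p,ist(*p[:2]),h,o['tool_rot'].round(3),o['ft_force'])
plan(424.7,238.2,85,28,36)
E
```

```text
[548.35053499  47.17895393  99.13462648] [-34.50953081  60.49506692] 5.421564969660331 [[ 0.994 -0.054 -0.095]
 [ 0.094 -0.008  0.996]
 [-0.054 -0.999 -0.003]] [ 0.06444873 -0.38721675  1.11174648]
t=16.8 pos [548.4  47.2  99.1] yaw 5.42 F [ 0.1 -0.4  1.1] w 0.529 -> n 7 dyaw 22.58
  -0.0149 0.0027 0.0288  -3.23
  -0.0132 0.0027 0.0296  -3.23
  -0.0115 0.0027 0.0303  -3.23
  -0.0098 0.0027 0.0309  -3.23
  -0.0081 0.0027 0.0314  -3.23
  -0.0063 0.0027 0.0318  -3.23
  -0.0045 0.0027 0.0321  -3.23
```

Request:
jog_arm:
  deltas: [0.045, -0.0155, 0, 0.029, -3.2, 0.045, -0.0135, 0, 0.03, -3.2, 0.045, -0.012, 0, 0.03, -3.2, 0.045, -0.01, 0, 0.03, -3.2, 0.045, -0.008, 0, 0.03, -3.2, 0.045, -0.006, 0, 0.03, -3.2, 0.045, -0.002, 0, 0.015, -1.5, 0.045, 0, 0, 0, 0]

```text
time_s: 17.5
tcp_pos: [0.4435, 0.2283, 0.1096]
tool_rot: [[0.892, -0.028, -0.45], [0.451, -0.0, 0.893], [-0.025, -1.0, 0.012]]
ft_force: [0.5, -0.2, -0.6]
width: 0.53
```

```bash
python3 - <<'E'
from h import *
o,p,h=now();print(p,ist(*p[:2]),h,o['tool_rot'].round(3),o['ft_force'])
s=snap('top');a=s['color'][110:260,200:400,::-1];cv2.imwrite('pics/t3.png',cv2.resize(a,(800,600),interpolation=2))
for d in detect(s):print(d, ist(d[0],d[1]))
plan(424.7,238.2,60,28.2,36)
E
```

```text
[443.54315156 228.31418654 109.55253457] [-121.80544415  250.68966103] 26.789068597951147 [[ 0.892 -0.028 -0.45 ]
 [ 0.451 -0.     0.893]
 [-0.025 -1.     0.012]] [ 0.48634526 -0.20496013 -0.63667025]
(259.2, 712.9, -1.3, 96.4, 27.9) [-259.72692071  750.47308856]
(373.1, -607.7, -78.1, 64.2, 43.7) [-270.61185151 -574.98497878]
(396.9, -357.5, -22.3, 84.6, 40.2) [-223.37157676 -328.13515309]
(422.3, 236.2, 27.2, 78.9, 39.8) [-142.21219724  260.53963413]
(429.2, -211.2, -27.1, 83.6, 39.1) [-177.44687907 -185.52413619]
(442.1, -594.9, -78.9, 68.1, 67.0) [-200.71348954 -568.73525925]
(643.1, 544.4, 54.7, 67.2, 16.1) [106.6120667  546.59271604]
(660.7, -569.1, 22.5, 51.6, 50.4) [  19.3443504  -563.62183786]
t=17.6 pos [444.2 227.5 109.6] yaw 26.70 F [-0.1  1.   0.5] w 0.525 -> n 2 dyaw 1.50
  -0.0057 0.0250 0.0089  -0.75
  -0.0056 0.0250 0.0090  -0.75
```

View pics/t3.png

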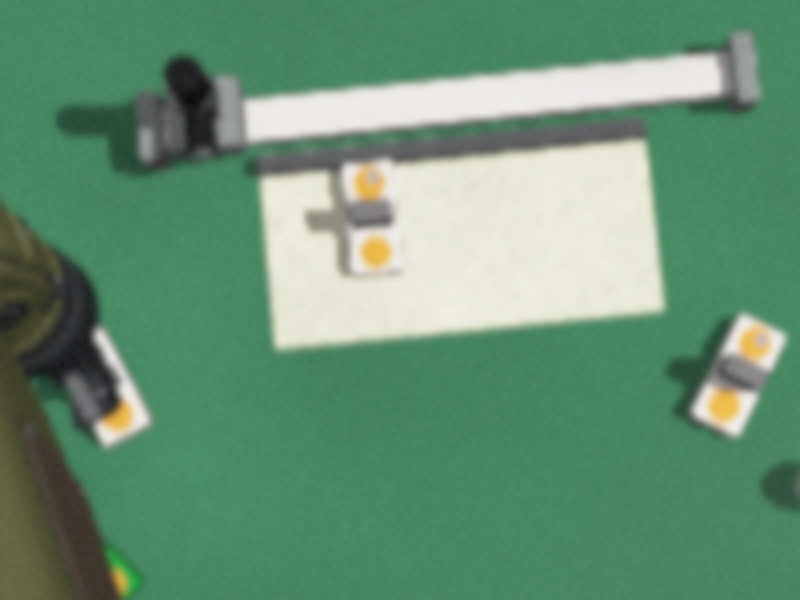

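Holder B sits against the fence at crop (370,215) and the head is at its left end block (185,100). The gripper is above holder A. Next I grip A.

Request:
jog_arm:
  deltas: [0.05, -0.006, 0.022, 0.008, -0.8, 0.05, -0.006, 0.022, 0.007, -0.8, 0.05, 0, 0.01, 0, 0, 0.05, 0, 0, 0, 0]

```text
time_s: 17.88
tcp_pos: [0.431, 0.2355, 0.0564]
tool_rot: [[0.882, -0.017, -0.471], [0.471, 0.001, 0.882], [-0.015, -1.0, 0.009]]
ft_force: [-0.1, -0.5, 0.1]
width: 0.584
```

```bash
python3 - <<'E'
from h import *
o,p,h=now();print(o['tool_rot'].round(3))
plan(424.7,238.2,23,28.2,12)
E
```

```text
[[ 0.882 -0.017 -0.471]
 [ 0.471  0.001  0.882]
 [-0.015 -1.     0.009]]
t=17.9 pos [431.  235.5  56.4] yaw 28.10 F [-0.1 -0.5  0.1] w 0.584 -> n 3 dyaw 0.10
  -0.0013 0.0112 0.0017  -0.03
  -0.0013 0.0112 0.0017  -0.03
  -0.0013 0.0112 0.0017  -0.03
```

Request:
jog_arm:
  deltas: [0.05, -0.003, 0.013, 0.002, 0, 0.05, -0.003, 0.012, 0.002, 0, 0.05, -0.002, 0.007, 0, 0, 0.05, 0, 0, 0, 0]

```text
time_s: 18.22
tcp_pos: [0.4263, 0.2333, 0.025]
tool_rot: [[0.885, -0.012, -0.465], [0.465, 0.002, 0.885], [-0.01, -1.0, 0.008]]
ft_force: [-0.2, -0.6, -0.7]
width: 0.583
```

```bash
python3 - <<'E'
from h import *
o,p,h=now();print(o['tool_rot'].round(3))
plan(424.7,238.2,22.5,28.2,12)
E
```

```text
[[ 0.885 -0.012 -0.465]
 [ 0.465  0.002  0.885]
 [-0.01  -1.     0.008]]
t=18.2 pos [426.3 233.3  25. ] yaw 27.69 F [-0.2 -0.6 -0.7] w 0.583 -> n 1 dyaw 0.51
  0.0009 0.0025 0.0051  -0.51
```

Request:
jog_arm:
  deltas: [0.05, 0.001, 0.003, 0.005, -0.5, 0.05, 0, 0, 0, 0, 0, 0, 0, 0, 0, 0, 0, 0, 0, 0, 0, 0, 0, 0, 0, 0, 0, 0, 0, 0, 0, 0, 0, 0, 0]

```text
time_s: 18.8
tcp_pos: [0.429, 0.239, 0.0249]
tool_rot: [[0.882, -0.007, -0.471], [0.471, 0.004, 0.882], [-0.004, -1.0, 0.007]]
ft_force: [-0.7, -0.4, -1.9]
width: 0.17
```

Request:
jog_arm:
  deltas: [0, 0, 0, 0, 0, 0, 0, -0.02, 0, 0, 0, 0, -0.03, 0, 0, 0, 0, -0.015, 0, 0, 0, 0, 0, 0, 0]

```text
time_s: 19.22
tcp_pos: [0.4267, 0.2374, 0.0898]
tool_rot: [[0.882, -0.013, -0.471], [0.471, 0.001, 0.882], [-0.011, -1.0, 0.007]]
ft_force: [0.1, 0.7, -0.7]
width: 0.177
```

```bash
python3 - <<'E'
from h import *
o,p,h=now();print(o['tool_rot'].round(3))
plan(*st(-65,15),82,YAW,36)
E
```

```text
[[ 0.882 -0.013 -0.471]
 [ 0.471  0.001  0.882]
 [-0.011 -1.     0.007]]
t=19.2 pos [426.7 237.4  89.8] yaw 28.09 F [ 0.1  0.7 -0.7] w 0.177 -> n 8 dyaw -22.69
  -0.0035 0.0008 -0.0319  2.84
  -0.0019 0.0008 -0.0320  2.84
  -0.0003 0.0008 -0.0321  2.84
  0.0013 0.0008 -0.0321  2.84
  0.0029 0.0008 -0.0320  2.84
  0.0044 0.0008 -0.0318  2.84
  0.0060 0.0008 -0.0315  2.84
  0.0076 0.0008 -0.0312  2.84
```

Request:
jog_arm:
  deltas: [0, -0.0035, 0, -0.032, 2.8, 0, -0.002, 0, -0.032, 2.8, 0, 0, 0, -0.032, 2.8, 0, 0.0015, 0, -0.032, 2.8, 0, 0.003, 0, -0.032, 2.8, 0, 0.0045, 0, -0.032, 2.8, 0, 0.006, 0, -0.03, 2.8, 0, 0.005, 0, -0.02, 2]

```text
time_s: 19.88
tcp_pos: [0.5197, 0.0077, 0.0822]
tool_rot: [[0.994, -0.015, -0.108], [0.108, 0.004, 0.994], [-0.014, -1.0, 0.006]]
ft_force: [0.6, 0.7, -1.3]
width: 0.176
```

```bash
python3 - <<'E'
from h import *
o,p,h=now();print(o['tool_rot'].round(3))
plan(*st(-60,14),45,YAW,36)
E
```

```text
[[ 0.994 -0.015 -0.108]
 [ 0.108  0.004  0.994]
 [-0.014 -1.     0.006]]
t=19.9 pos [519.7   7.7  82.2] yaw 6.22 F [ 0.6  0.7 -1.3] w 0.176 -> n 2 dyaw -0.82
  0.0036 0.0185 -0.0051  0.41
  0.0036 0.0185 -0.0051  0.41
```

Request:
jog_arm:
  deltas: [0, 0.002, 0.02, -0.005, 0.6, 0, 0.002, 0.02, -0.004, 0.2, 0, 0, 0.01, 0, 0, 0, 0, 0.002, 0, 0, 0, 0, 0, 0, 0]

```text
time_s: 20.3
tcp_pos: [0.5261, -0.0079, 0.0245]
tool_rot: [[0.997, -0.013, -0.082], [0.082, 0.002, 0.997], [-0.013, -1.0, 0.003]]
ft_force: [-2.1, -0.1, 13.3]
width: 0.172
```

```bash
python3 - <<'E'
from h import *
o,p,h=now();print(o['tool_rot'].round(3),ist(*p[:2]))
plan(*st(-44,14),25,YAW,8)
E
```

```text
[[ 0.997 -0.013 -0.082]
 [ 0.082  0.002  0.997]
 [-0.013 -1.     0.003]] [-61.80757266   7.79955784]
t=20.3 pos [526.1  -7.9  24.5] yaw 4.72 F [-2.1 -0.1 13.3] w 0.172 -> n 3 dyaw 0.68
  0.0059 -0.0002 0.0021  -0.23
  0.0059 -0.0002 0.0021  -0.23
  0.0059 -0.0002 0.0021  -0.23
```

Request:
jog_arm:
  deltas: [0, 0.006, -0.001, 0.003, -0.4, 0, 0.006, 0, 0.003, -0.3, 0, 0.004, 0, 0.002, 0, 0, 0, 0, 0, 0]

```text
time_s: 20.63
tcp_pos: [0.5421, 0.0028, 0.0257]
tool_rot: [[0.995, -0.013, -0.096], [0.096, 0.002, 0.995], [-0.013, -1.0, 0.004]]
ft_force: [0.2, -0.2, -1.7]
width: 0.172
```

```bash
python3 - <<'E'
from h import *
o,p,h=now();print(o['tool_rot'].round(3),ist(*p[:2]))
plan(*st(-41,24),25,YAW,8)
E
```

```text
[[ 0.995 -0.013 -0.096]
 [ 0.096  0.002  0.995]
 [-0.013 -1.     0.004]] [-44.9304695   16.86761813]
t=20.6 pos [542.1   2.8  25.7] yaw 5.51 F [ 0.2 -0.2 -1.7] w 0.172 -> n 2 dyaw -0.11
  0.0020 0.0003 0.0036  0.06
  0.0020 0.0003 0.0036  0.06
```

Request:
jog_arm:
  deltas: [0, 0.001, 0, 0.003, 0, 0, 0.001, 0, 0.003, 0, 0, 0, 0, 0.001, 0, 0, 0, 0, 0, 0]

```text
time_s: 20.97
tcp_pos: [0.5439, 0.0113, 0.0259]
tool_rot: [[0.995, -0.013, -0.098], [0.098, 0.001, 0.995], [-0.013, -1.0, 0.003]]
ft_force: [0.0, -0.2, -2.5]
width: 0.174
```

Request:
jog_arm:
  deltas: [0, 0.004, 0.0005, 0, 0, 0, 0.004, 0, 0, 0]

```text
time_s: 21.13
tcp_pos: [0.5474, 0.0117, 0.0249]
tool_rot: [[0.995, -0.021, -0.098], [0.098, -0.0, 0.995], [-0.021, -1.0, 0.002]]
ft_force: [-11.8, -2.9, 12.4]
width: 0.174
```

```bash
python3 - <<'E'
from h import *
o,p,h=now();print(h,o['tool_rot'].round(3),ist(*p[:2]))
E
```

```text
5.6063290364672795 [[ 0.995 -0.021 -0.098]
 [ 0.098 -0.     0.995]
 [-0.021 -1.     0.002]] [-38.82656466  25.3153512 ]
```

Request:
jog_arm:
  deltas: [0.045, -0.0005, 0, 0, 0, 0.045, 0, 0, 0, 0, 0.045, 0, 0, 0, 0, 0.045, 0, -0.015, 0, 0, 0.045, 0, -0.025, 0, 0, 0.045, 0, -0.025, 0, 0, 0.045, 0, -0.01, 0, 0]

```text
time_s: 21.72
tcp_pos: [0.5484, 0.0119, 0.1]
tool_rot: [[0.995, -0.024, -0.097], [0.097, 0.002, 0.995], [-0.024, -1.0, 0.004]]
ft_force: [0.5, -0.5, 0.3]
width: 0.53
```

```bash
python3 - <<'E'
from h import *
o,p,h=now();print(o['tool_rot'].round(3))
plan(429.1,-211,90,-27,36)
E
```

```text
[[ 0.995 -0.024 -0.097]
 [ 0.097  0.002  0.995]
 [-0.024 -1.     0.004]]
t=21.7 pos [548.4  11.9 100. ] yaw 5.58 F [ 0.5 -0.5  0.3] w 0.530 -> n 8 dyaw -32.58
  -0.0175 0.0016 -0.0263  4.07
  -0.0156 0.0016 -0.0275  4.07
  -0.0136 0.0016 -0.0285  4.07
  -0.0116 0.0016 -0.0294  4.07
  -0.0094 0.0016 -0.0301  4.07
  -0.0073 0.0016 -0.0307  4.07
  -0.0051 0.0016 -0.0312  4.07
  -0.0028 0.0016 -0.0315  4.07
```

Request:
jog_arm:
  deltas: [0.05, -0.0175, 0, -0.026, 4, 0.05, -0.0155, 0, -0.0275, 4, 0.05, -0.0135, 0, -0.0285, 4, 0.05, -0.0115, 0, -0.0295, 4, 0.05, -0.0095, 0, -0.03, 4, 0.05, -0.0075, 0, -0.03, 4, 0.05, -0.005, 0, -0.03, 4, 0.05, -0.002, 0, -0.02, 3]

```text
time_s: 22.38
tcp_pos: [0.4459, -0.204, 0.1087]
tool_rot: [[0.897, 0.006, 0.443], [-0.443, -0.0, 0.897], [0.006, -1.0, 0.003]]
ft_force: [0.7, 0.5, -0.8]
width: 0.586
```

```bash
python3 - <<'E'
from h import *
s=snap('top');a=s['color'][110:260,200:400,::-1];cv2.imwrite('pics/t4.png',cv2.resize(a,(800,600),interpolation=2))
for d in detect(s):print(d, ist(d[0],d[1]))
o,p,h=now();print(o['tool_rot'].round(3))
plan(429.1,-211,60,-27,36)
E
```

```text
(370.7, -709.7, -79.4, 87.8, 22.2) [-282.60024819 -676.30643922]
(369.6, -615.3, -78.6, 79.4, 57.1) [-274.81154157 -582.22187061]
(445.2, -594.5, -83.2, 73.7, 69.6) [-197.58960413 -568.62877024]
(660.7, -569.0, 22.5, 52.3, 51.3) [  19.35376123 -563.52228166]
[[ 0.895  0.005  0.447]
 [-0.447 -0.003  0.895]
 [ 0.006 -1.    -0.   ]]
t=22.4 pos [ 444.5 -206.3  108.7] yaw -26.53 F [-1.8 -1.7  1.1] w 0.587 -> n 2 dyaw -0.47
  -0.0060 0.0243 -0.0055  0.24
  -0.0060 0.0243 -0.0055  0.24
```

View pics/t4.png

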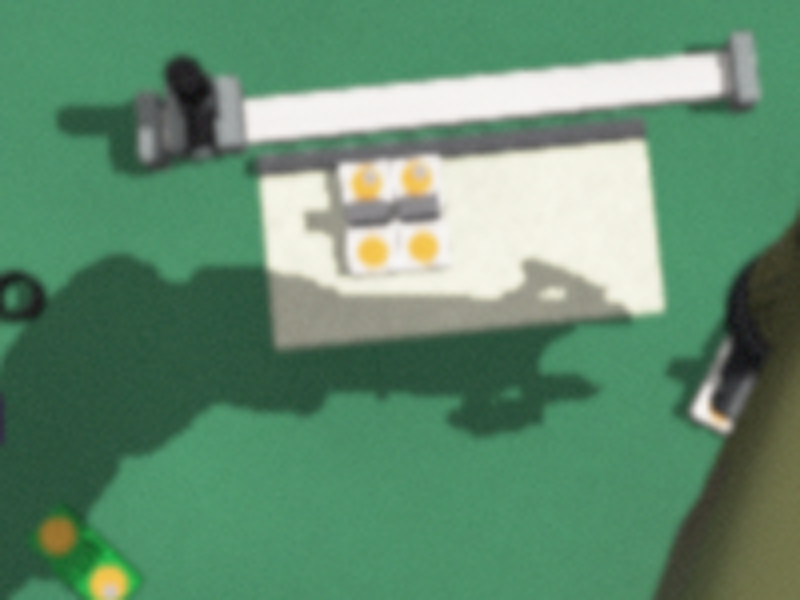

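A and B stand side by side at the fence (crop 370 and 420, row 212). Holder C is in view beside the gripper at (725,385), so I grip it next.

Request:
jog_arm:
  deltas: [0.05, -0.006, 0.022, -0.005, 0.3, 0.05, -0.006, 0.022, -0.004, 0.3, 0.05, -0.001, 0.01, 0, 0, 0.05, 0, 0, 0, 0]

```text
time_s: 22.77
tcp_pos: [0.4325, -0.2139, 0.0561]
tool_rot: [[0.887, 0.017, 0.462], [-0.462, -0.007, 0.887], [0.018, -1.0, 0.001]]
ft_force: [-0.9, 0.6, 0.0]
width: 0.586
```

```bash
python3 - <<'E'
from h import *
o,p,h=now();print(o['tool_rot'].round(3))
plan(429.1,-211,23,-27,12)
s=snap('side');q=proj(s,[.43,-.21,.03]).astype(int);print(q);cv2.imwrite('pics/s5.png',cv2.resize(s['color'][q[1]-60:q[1]+60,q[0]-80:q[0]+80,::-1],(800,600)))
E
```

```text
[[ 0.887  0.017  0.462]
 [-0.462 -0.007  0.887]
 [ 0.018 -1.     0.001]]
t=22.8 pos [ 432.5 -213.9   56.1] yaw -27.52 F [-0.9  0.6  0. ] w 0.586 -> n 3 dyaw 0.52
  -0.0017 0.0110 0.0003  -0.17
  -0.0017 0.0110 0.0003  -0.17
  -0.0017 0.0110 0.0003  -0.17
[340 176]
```

View pics/s5.png

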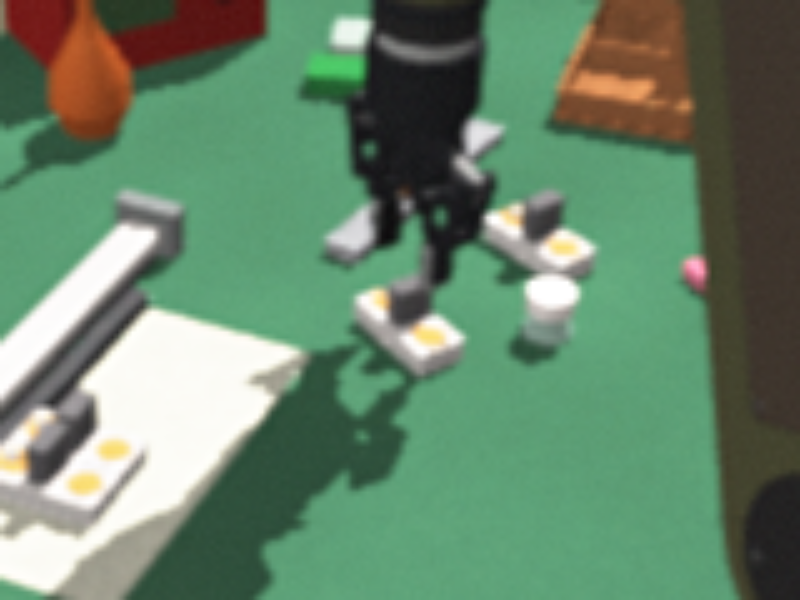

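The fingers straddle C's rib (410,300) and the jar at (550,310) is clear.

Request:
jog_arm:
  deltas: [0.05, -0.003, 0.013, 0.001, -0.3, 0.05, -0.003, 0.012, 0.001, -0.2, 0.05, -0.002, 0.006, 0, 0, 0.05, 0, 0, 0, 0]

```text
time_s: 23.15
tcp_pos: [0.4325, -0.21, 0.0284]
tool_rot: [[0.892, 0.026, 0.452], [-0.452, -0.011, 0.892], [0.028, -1.0, 0.002]]
ft_force: [-0.3, -0.4, -0.5]
width: 0.585
```

```bash
python3 - <<'E'
from h import *
o,p,h=now();print(o['tool_rot'].round(3))
plan(429.1,-211,23,-27,12)
E
```

```text
[[ 0.892  0.026  0.452]
 [-0.452 -0.011  0.892]
 [ 0.028 -1.     0.002]]
t=23.1 pos [ 432.5 -210.    28.4] yaw -26.88 F [-0.3 -0.4 -0.5] w 0.585 -> n 1 dyaw -0.12
  -0.0028 0.0053 -0.0024  0.12
```

Request:
jog_arm:
  deltas: [0.05, -0.002, 0.005, 0, 0, 0.05, 0, 0.001, 0, 0, 0, 0, 0, 0, 0, 0, 0, 0, 0, 0, 0, 0, 0, 0, 0, 0, 0, 0, 0, 0, 0, 0, 0, 0, 0, 0, 0, 0, 0, 0]

```text
time_s: 23.82
tcp_pos: [0.4339, -0.2099, 0.0256]
tool_rot: [[0.892, 0.03, 0.451], [-0.451, -0.013, 0.892], [0.033, -0.999, 0.002]]
ft_force: [-0.5, -0.8, -1.6]
width: 0.175
```

Request:
jog_arm:
  deltas: [0, 0, -0.02, 0, 0, 0, 0, -0.03, 0, 0, 0, 0, -0.015, 0, 0, 0, 0, 0, 0, 0]

```text
time_s: 24.15
tcp_pos: [0.4299, -0.2082, 0.0906]
tool_rot: [[0.892, 0.025, 0.451], [-0.451, -0.01, 0.892], [0.027, -1.0, 0.002]]
ft_force: [0.0, -0.5, -2.0]
width: 0.173
```

```bash
python3 - <<'E'
from h import *
o,p,h=now();print(o['tool_rot'].round(3))
plan(*st(-65,-25),82,YAW,34)
E
```

```text
[[ 0.892  0.025  0.451]
 [-0.451 -0.01   0.892]
 [ 0.027 -1.     0.002]]
t=24.1 pos [ 429.9 -208.2   90.6] yaw -26.83 F [ 0.  -0.5 -2. ] w 0.173 -> n 6 dyaw 32.23
  0.0017 0.0015 0.0321  -5.37
  0.0047 0.0015 0.0318  -5.37
  0.0076 0.0015 0.0313  -5.37
  0.0105 0.0015 0.0304  -5.37
  0.0133 0.0015 0.0293  -5.37
  0.0160 0.0015 0.0279  -5.37
```

Request:
jog_arm:
  deltas: [0, 0.0015, 0, 0.03, -5.4, 0, 0.0045, 0.001, 0.03, -5.4, 0, 0.0075, 0.001, 0.03, -5.4, 0, 0.0105, 0.001, 0.029, -5.4, 0, 0.013, 0.001, 0.028, -5.4, 0, 0.01, 0.001, 0.02, -4, 0, 0, 0, 0, 0]

```text
time_s: 24.73
tcp_pos: [0.5199, -0.0517, 0.0813]
tool_rot: [[0.995, 0.027, -0.091], [0.092, -0.012, 0.996], [0.026, -1.0, -0.015]]
ft_force: [-0.3, 0.6, -2.2]
width: 0.173
```

```bash
python3 - <<'E'
from h import *
o,p,h=now();print(o['tool_rot'].round(3),ist(*p[:2]))
plan(*st(-60,-20),45,YAW,34)
E
```

```text
[[ 0.995  0.027 -0.091]
 [ 0.092 -0.012  0.996]
 [ 0.026 -1.    -0.015]] [-72.18289765 -35.25544853]
t=24.7 pos [519.9 -51.7  81.3] yaw 5.26 F [-0.3  0.6 -2.2] w 0.173 -> n 2 dyaw 0.14
  0.0056 0.0182 0.0079  -0.07
  0.0056 0.0182 0.0079  -0.07
```

Request:
jog_arm:
  deltas: [0, 0.005, 0.02, 0.007, 0, 0, 0.004, 0.02, 0.006, 0, 0, 0, 0.01, 0.001, 0, 0, 0, 0.002, 0, 0, 0, 0, 0, 0, 0]

```text
time_s: 25.15
tcp_pos: [0.5301, -0.0363, 0.0249]
tool_rot: [[0.995, 0.028, -0.092], [0.092, -0.013, 0.996], [0.027, -1.0, -0.016]]
ft_force: [-1.2, 0.5, 17.3]
width: 0.173
```

```bash
python3 - <<'E'
from h import *
o,p,h=now();print(o['tool_rot'].round(3),ist(*p[:2]))
plan(*st(-44,-13),26,YAW,8)
E
```

```text
[[ 0.995  0.028 -0.092]
 [ 0.092 -0.013  0.996]
 [ 0.027 -1.    -0.016]] [-60.54956888 -20.87398001]
t=25.1 pos [530.1 -36.3  24.9] yaw 5.31 F [-1.2  0.5 17.3] w 0.173 -> n 3 dyaw 0.09
  0.0055 -0.0003 0.0026  -0.03
  0.0055 -0.0003 0.0026  -0.03
  0.0055 -0.0003 0.0026  -0.03
```

Request:
jog_arm:
  deltas: [0, 0.006, -0.001, 0.003, 0, 0, 0.006, 0, 0.003, 0, 0, 0.003, 0, 0.002, 0, 0, 0, 0, 0, 0]

```text
time_s: 25.48
tcp_pos: [0.5442, -0.0284, 0.0261]
tool_rot: [[0.996, 0.027, -0.088], [0.089, -0.014, 0.996], [0.026, -1.0, -0.017]]
ft_force: [0.4, 0.1, -2.4]
width: 0.171
```

```bash
python3 - <<'E'
from h import *
o,p,h=now();print(h,o['tool_rot'].round(3),ist(*p[:2]))
E
```

```text
5.084230009653296 [[ 0.996  0.027 -0.088]
 [ 0.089 -0.014  0.996]
 [ 0.026 -1.    -0.017]] [-45.7627951  -14.36812776]
```

Request:
jog_arm:
  deltas: [0, 0.001, 0, 0.003, -0.2, 0, 0.001, 0, 0.001, 0, 0, 0, 0, 0, 0]

```text
time_s: 25.73
tcp_pos: [0.5457, -0.0243, 0.0257]
tool_rot: [[0.995, 0.026, -0.091], [0.092, -0.015, 0.996], [0.025, -1.0, -0.017]]
ft_force: [0.1, -0.1, -1.4]
width: 0.172
```

Request:
jog_arm:
  deltas: [0, 0.004, 0.0005, 0, 0, 0, 0.004, 0, 0, 0]

```text
time_s: 25.9
tcp_pos: [0.5509, -0.0237, 0.025]
tool_rot: [[0.996, 0.021, -0.091], [0.092, -0.015, 0.996], [0.02, -1.0, -0.017]]
ft_force: [-6.9, -0.6, 6.0]
width: 0.17
```

```bash
python3 - <<'E'
from h import *
o,p,h=now();print(h,o['tool_rot'].round(3),ist(*p[:2]))
E
```

```text
5.265450918194855 [[ 0.996  0.021 -0.091]
 [ 0.092 -0.015  0.996]
 [ 0.02  -1.    -0.017]] [-38.65083701 -10.26839425]
```

Request:
jog_arm:
  deltas: [0.045, -0.0005, 0, 0, 0, 0.045, 0, 0, 0, 0, 0.045, 0, 0, 0, 0, 0.045, 0, -0.015, 0, 0, 0.045, 0, -0.025, 0, 0, 0.045, 0, -0.025, 0, 0, 0.045, 0, -0.01, 0, 0]

```text
time_s: 26.48
tcp_pos: [0.5497, -0.0226, 0.1003]
tool_rot: [[0.996, 0.02, -0.091], [0.091, -0.015, 0.996], [0.019, -1.0, -0.017]]
ft_force: [0.6, -0.4, -0.3]
width: 0.528
```

```bash
python3 - <<'E'
from h import *
s=snap('top','t5f.png')
for d in detect(s):print(d)
o,p,h=now();print(o['tool_rot'].round(3))
plan(396.8,-357.4,95,-22,38)
E
```

```text
(396.6, -357.4, -22.0, 84.6, 41.7)
(445.2, -594.6, -83.6, 74.4, 70.0)
(520.5, 108.9, 0.3, 99.9, 27.2)
(621.0, 116.9, 87.2, 85.7, 47.0)
(660.8, -569.0, 22.3, 52.3, 51.6)
(795.0, -371.7, -13.9, 50.4, 19.7)
[[ 0.996  0.023 -0.091]
 [ 0.091 -0.015  0.996]
 [ 0.021 -1.    -0.017]]
t=26.5 pos [550.7 -22.6 101.5] yaw 5.24 F [0.3 0.9 2. ] w 0.522 -> n 10 dyaw -27.24
  -0.0184 0.0008 -0.0319  2.72
  -0.0169 0.0008 -0.0328  2.72
  -0.0153 0.0008 -0.0335  2.72
  -0.0137 0.0008 -0.0342  2.72
  -0.0120 0.0008 -0.0348  2.72
  -0.0104 0.0008 -0.0354  2.72
  -0.0087 0.0008 -0.0358  2.72
  -0.0070 0.0008 -0.0362  2.72
  -0.0052 0.0008 -0.0365  2.72
  -0.0035 0.0008 -0.0367  2.72
```

Request:
jog_arm:
  deltas: [0.05, -0.0185, 0, -0.032, 2.7, 0.05, -0.017, 0, -0.033, 2.7, 0.05, -0.0155, 0, -0.0335, 2.7, 0.05, -0.0135, 0, -0.034, 2.7, 0.05, -0.012, 0, -0.035, 2.7, 0.05, -0.0105, 0, -0.0355, 2.7, 0.05, -0.0085, 0, -0.036, 2.7, 0.05, -0.007, 0, -0.036, 2.7]

```text
time_s: 27.2
tcp_pos: [0.4337, -0.2957, 0.1028]
tool_rot: [[0.958, 0.042, 0.283], [-0.282, -0.015, 0.959], [0.045, -0.999, -0.003]]
ft_force: [1.1, -0.4, 1.0]
width: 0.587
```

```bash
python3 - <<'E'
from h import *
o,p,h=now();print(o['tool_rot'].round(3))
plan(396.8,-357.4,75,-22,38)
E
```

```text
[[ 0.958  0.042  0.283]
 [-0.282 -0.015  0.959]
 [ 0.045 -0.999 -0.003]]
t=27.2 pos [ 433.7 -295.7  102.8] yaw -16.43 F [ 1.1 -0.4  1. ] w 0.587 -> n 3 dyaw -5.57
  -0.0064 0.0090 -0.0232  1.86
  -0.0056 0.0090 -0.0234  1.86
  -0.0049 0.0090 -0.0236  1.86
```

Request:
jog_arm:
  deltas: [0.05, -0.008, 0.008, -0.022, 1.9, 0.05, -0.007, 0.008, -0.02, 1.9, 0.05, -0.005, 0.008, -0.012, 1.6, 0.05, -0.001, 0.008, -0.003, 0.5, 0.05, 0, 0, 0, 0]

```text
time_s: 27.62
tcp_pos: [0.394, -0.3554, 0.0682]
tool_rot: [[0.917, 0.047, 0.397], [-0.396, -0.023, 0.918], [0.052, -0.999, -0.002]]
ft_force: [0.4, -0.1, 0.4]
width: 0.586
```

```bash
python3 - <<'E'
from h import *
o,p,h=now();print(o['tool_rot'].round(3))
plan(396.8,-357.4,24,-22,13)
s=snap('side');q=proj(s,[.4,-.357,.03]).astype(int);print(q);cv2.imwrite('pics/s6.png',cv2.resize(s['color'][q[1]-60:q[1]+60,q[0]-80:q[0]+80,::-1],(800,600)))
E
```

```text
[[ 0.917  0.047  0.397]
 [-0.396 -0.023  0.918]
 [ 0.052 -0.999 -0.002]]
t=27.6 pos [ 394.  -355.4   68.2] yaw -23.38 F [ 0.4 -0.1  0.4] w 0.586 -> n 4 dyaw 1.38
  0.0003 0.0111 -0.0002  -0.34
  0.0003 0.0111 -0.0002  -0.34
  0.0003 0.0111 -0.0002  -0.34
  0.0003 0.0111 -0.0002  -0.34
[366 159]
```

View pics/s6.png

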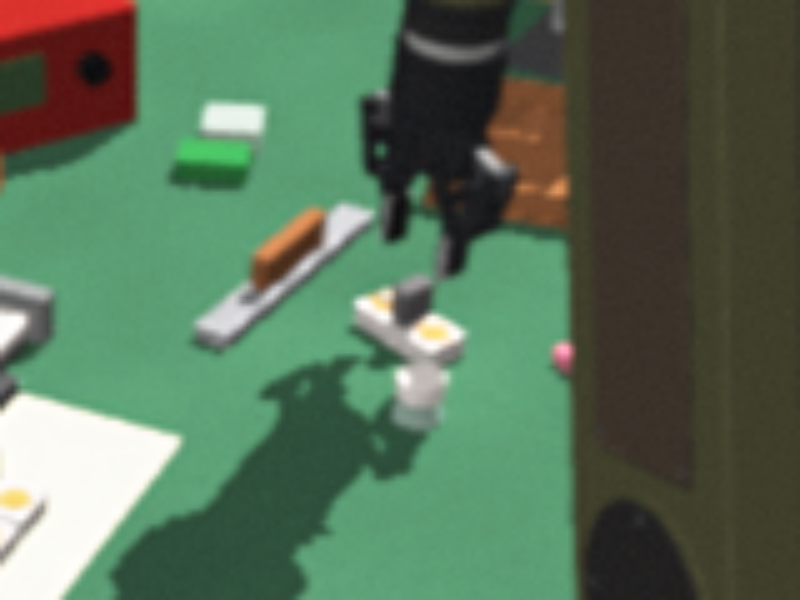

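Fingers straddle D's rib (412,300), and the jar stands clear at (420,390).

Request:
jog_arm:
  deltas: [0.05, -0.001, 0.015, 0, -0.4, 0.05, -0.001, 0.015, 0, -0.4, 0.05, -0.001, 0.01, 0, -0.4, 0.05, 0, 0.003, 0, 0, 0.05, 0, 0, 0, 0]

```text
time_s: 28.08
tcp_pos: [0.3993, -0.3524, 0.026]
tool_rot: [[0.929, 0.053, 0.367], [-0.366, -0.024, 0.93], [0.058, -0.998, -0.003]]
ft_force: [-0.2, 0.2, -0.3]
width: 0.58
```

```bash
python3 - <<'E'
from h import *
o,p,h=now();print(o['tool_rot'].round(3))
plan(396.8,-357.4,23,-22,13)
E
```

```text
[[ 0.929  0.053  0.367]
 [-0.366 -0.024  0.93 ]
 [ 0.058 -0.998 -0.003]]
t=28.1 pos [ 399.3 -352.4   26. ] yaw -21.54 F [-0.2  0.2 -0.3] w 0.580 -> n 1 dyaw -0.46
  -0.0007 0.0029 -0.0056  0.46
```

Request:
jog_arm:
  deltas: [0.05, -0.0005, 0.003, -0.005, 0.4, 0.05, 0, 0, 0, 0, 0, 0, 0, 0, 0, 0, 0, 0, 0, 0, 0, 0, 0, 0, 0, 0, 0, 0, 0, 0, 0, 0, 0, 0, 0, 0, 0, 0, 0, 0]

```text
time_s: 28.75
tcp_pos: [0.3991, -0.3567, 0.027]
tool_rot: [[0.927, 0.055, 0.372], [-0.371, -0.026, 0.928], [0.061, -0.998, -0.004]]
ft_force: [0.0, -0.1, -1.2]
width: 0.171
```

Request:
jog_arm:
  deltas: [0, 0, -0.02, 0, 0, 0, 0, -0.03, 0, 0, 0, 0, -0.015, 0, 0, 0, 0, 0, 0, 0]

```text
time_s: 29.08
tcp_pos: [0.3938, -0.3538, 0.092]
tool_rot: [[0.927, 0.052, 0.372], [-0.371, -0.023, 0.928], [0.057, -0.998, -0.002]]
ft_force: [0.7, -1.2, -1.8]
width: 0.173
```

```bash
python3 - <<'E'
from h import *
o,p,h=now();print(o['tool_rot'].round(3))
plan(*st(-65,-62),82,YAW,38)
E
```

```text
[[ 0.927  0.052  0.372]
 [-0.371 -0.023  0.928]
 [ 0.057 -0.998 -0.002]]
t=29.1 pos [ 393.8 -353.8   92. ] yaw -21.83 F [ 0.7 -1.2 -1.8] w 0.173 -> n 9 dyaw 27.23
  0.0025 0.0012 0.0341  -3.03
  0.0043 0.0012 0.0339  -3.03
  0.0061 0.0012 0.0336  -3.03
  0.0079 0.0012 0.0333  -3.03
  0.0096 0.0012 0.0328  -3.03
  0.0113 0.0012 0.0322  -3.03
  0.0130 0.0012 0.0316  -3.03
  0.0147 0.0012 0.0309  -3.03
  0.0163 0.0012 0.0301  -3.03
```

Request:
jog_arm:
  deltas: [0, 0.0025, 0.001, 0.034, -3, 0, 0.0045, 0.001, 0.034, -3, 0, 0.006, 0.001, 0.0335, -3, 0, 0.008, 0.001, 0.033, -3, 0, 0.0095, 0.001, 0.033, -3, 0, 0.0115, 0.001, 0.032, -3, 0, 0.013, 0.001, 0.0315, -3, 0, 0.0125, 0.001, 0.022, -3]

```text
time_s: 29.75
tcp_pos: [0.5155, -0.1159, 0.079]
tool_rot: [[0.998, 0.054, -0.042], [0.043, -0.029, 0.999], [0.053, -0.998, -0.031]]
ft_force: [0.4, -0.6, -2.4]
width: 0.173
```

```bash
python3 - <<'E'
from h import *
o,p,h=now();print(o['tool_rot'].round(3),ist(*p[:2]))
plan(*st(-60,-56),45,YAW,34)
E
```

```text
[[ 0.998  0.054 -0.042]
 [ 0.043 -0.029  0.999]
 [ 0.053 -0.998 -0.031]] [-82.59769577 -98.75048576]
t=29.8 pos [ 515.5 -115.9   79. ] yaw 2.48 F [ 0.4 -0.6 -2.4] w 0.173 -> n 2 dyaw 2.92
  0.0093 0.0168 0.0225  -1.46
  0.0099 0.0168 0.0222  -1.46
```

Request:
jog_arm:
  deltas: [0, 0.009, 0.01, 0.022, -1.5, 0, 0.01, 0.014, 0.016, -1.5, 0, 0.002, 0.014, 0.001, 0, 0, 0, 0.008, 0, 0, 0, 0, 0, 0, 0]

```text
time_s: 30.17
tcp_pos: [0.5407, -0.0681, 0.0269]
tool_rot: [[0.993, 0.056, -0.108], [0.11, -0.026, 0.994], [0.053, -0.998, -0.032]]
ft_force: [-0.5, 0.1, -0.9]
width: 0.176
```

```bash
python3 - <<'E'
from h import *
o,p,h=now();print(o['tool_rot'].round(3),ist(*p[:2]))
plan(*st(-44,-50),27.5,YAW,8)
E
```

```text
[[ 0.993  0.056 -0.108]
 [ 0.11  -0.026  0.994]
 [ 0.053 -0.998 -0.032]] [-53.0182094 -53.506591 ]
t=30.2 pos [540.7 -68.1  26.9] yaw 6.32 F [-0.5  0.1 -0.9] w 0.176 -> n 2 dyaw -0.92
  0.0045 -0.0001 0.0017  0.46
  0.0045 -0.0001 0.0017  0.46
```

Request:
jog_arm:
  deltas: [0, 0.005, 0, 0.003, 0.5, 0, 0.003, 0, 0.0025, 0.4, 0, 0, 0, 0.0005, 0, 0, 0, 0, 0, 0]

```text
time_s: 30.5
tcp_pos: [0.5454, -0.0638, 0.0271]
tool_rot: [[0.995, 0.05, -0.087], [0.088, -0.029, 0.996], [0.048, -0.998, -0.033]]
ft_force: [-0.4, 0.1, -0.3]
width: 0.173
```

```bash
python3 - <<'E'
from h import *
o,p,h=now();print(h,o['ft_force'],o['tool_rot'].round(3),ist(*p[:2]))
E
```

```text
5.078273296006608 [-0.39553111  0.09692483 -0.33516988] [[ 0.995  0.05  -0.087]
 [ 0.088 -0.029  0.996]
 [ 0.048 -0.998 -0.033]] [-47.88135211 -49.68678995]
```

Request:
jog_arm:
  deltas: [0, 0.001, 0, 0.003, -0.3, 0, 0.001, 0, 0.0015, 0, 0, 0, 0, 0, 0]

```text
time_s: 30.75
tcp_pos: [0.5477, -0.0602, 0.028]
tool_rot: [[0.995, 0.053, -0.09], [0.091, -0.029, 0.995], [0.05, -0.998, -0.034]]
ft_force: [-0.3, 0.2, -1.4]
width: 0.173
```

Request:
jog_arm:
  deltas: [0, 0.005, 0.001, 0, 0, 0, 0.005, 0, 0, 0, 0, 0.003, 0, 0, 0]

```text
time_s: 31.0
tcp_pos: [0.5542, -0.0596, 0.0264]
tool_rot: [[0.995, 0.04, -0.089], [0.091, -0.031, 0.995], [0.037, -0.999, -0.034]]
ft_force: [-6.3, -0.5, 0.9]
width: 0.169
```

```bash
python3 - <<'E'
from h import *
o,p,h=now();print(h,o['tool_rot'].round(3),ist(*p[:2]))
E
```

```text
5.208108831066616 [[ 0.995  0.04  -0.089]
 [ 0.091 -0.031  0.995]
 [ 0.037 -0.999 -0.034]] [-38.7510853 -46.3203912]
```

Request:
jog_arm:
  deltas: [0, 0.004, 0, 0, 0, 0, 0.004, 0, 0, 0, 0, 0.004, 0, 0, 0]

```text
time_s: 31.25
tcp_pos: [0.5543, -0.0597, 0.0257]
tool_rot: [[0.996, 0.017, -0.089], [0.09, -0.034, 0.995], [0.014, -0.999, -0.036]]
ft_force: [-9.5, -1.8, 10.7]
width: 0.173
```

Request:
jog_arm:
  deltas: [0.045, 0, 0, 0, 0, 0.045, 0, 0, 0, 0, 0.045, 0, 0, 0, 0, 0.045, 0, -0.015, 0, 0, 0.045, 0, -0.025, 0, 0, 0.045, 0, -0.025, 0, 0, 0.045, 0, -0.01, 0, 0]

```text
time_s: 31.83
tcp_pos: [0.5549, -0.0564, 0.1008]
tool_rot: [[0.996, 0.016, -0.089], [0.09, -0.032, 0.995], [0.013, -0.999, -0.034]]
ft_force: [0.2, -0.3, 0.6]
width: 0.527
```

```bash
python3 - <<'E'
from h import *
o,p,h=now();print(p,h,o['tool_rot'].round(3),ist(*p[:2]))
s=snap('top','t6f.png');a=s['color'][110:260,280:480,::-1];cv2.imwrite('pics/t6.png',cv2.resize(a,(800,600),interpolation=2))
s=snap('side','s7f.png');a=s['color'][100:250,180:380,::-1];cv2.imwrite('pics/s7.png',cv2.resize(a,(800,600),interpolation=2))
E
```

```text
[554.93545724 -56.40386769 100.76602442] 5.154416917710236 [[ 0.996  0.016 -0.089]
 [ 0.09  -0.032  0.995]
 [ 0.013 -0.999 -0.034]] [-37.70183732 -43.2477464 ]
```

View pics/s7.png

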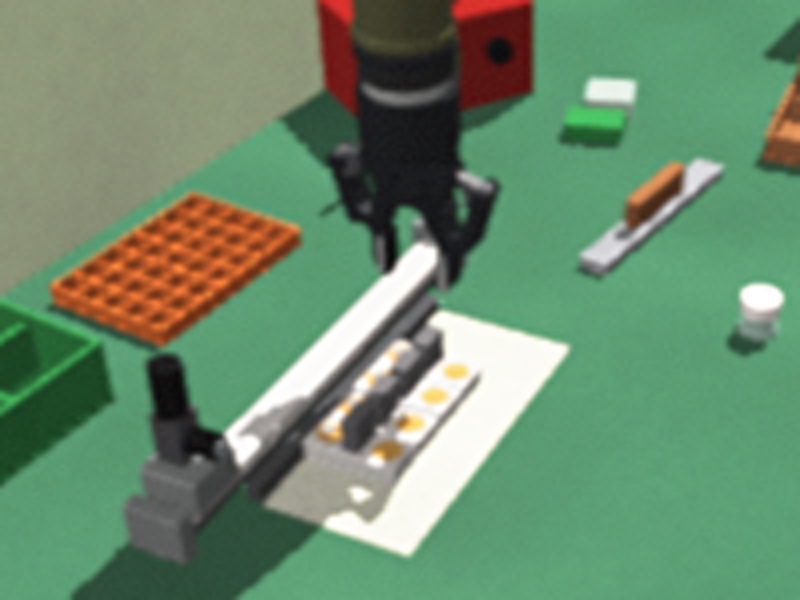

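View pics/t6.png

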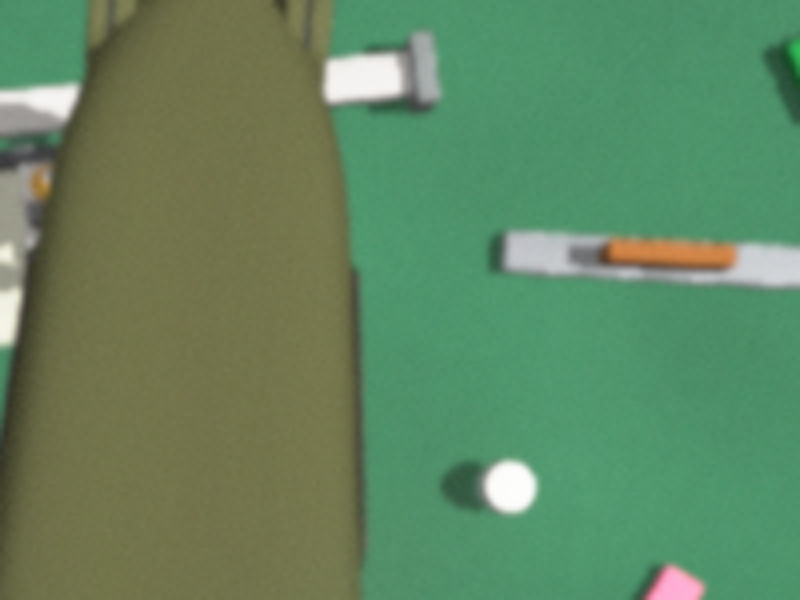

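Side crop: the row of four is at the fence (400,400), the head is at its left stop (165,400), and the straightedge with wooden rib (655,195) hasn't moved. The hidden areas seen earlier hold no fifth holder. The only candidates for the straightedge are this steel bar with brown wooden rib and the pink bar, and the steel one fits.

```bash
python3 - <<'E'
from h import *
plan(516,-385,90,-3.3,38)
s=snap('top');a=s['color'][140:215,395:495,::-1];cv2.imwrite('pics/se.png',cv2.resize(a,(800,600),interpolation=2))
E
```

```text
t=31.9 pos [555.5 -56.5 100.3] yaw 5.16 F [1.5 0.2 0.3] w 0.525 -> n 9 dyaw -8.46
  -0.0077 0.0023 -0.0359  0.94
  -0.0071 0.0023 -0.0360  0.94
  -0.0065 0.0023 -0.0361  0.94
  -0.0059 0.0023 -0.0362  0.94
  -0.0053 0.0023 -0.0363  0.94
  -0.0047 0.0023 -0.0364  0.94
  -0.0041 0.0023 -0.0365  0.94
  -0.0035 0.0023 -0.0365  0.94
  -0.0029 0.0023 -0.0366  0.94
```

View pics/se.png

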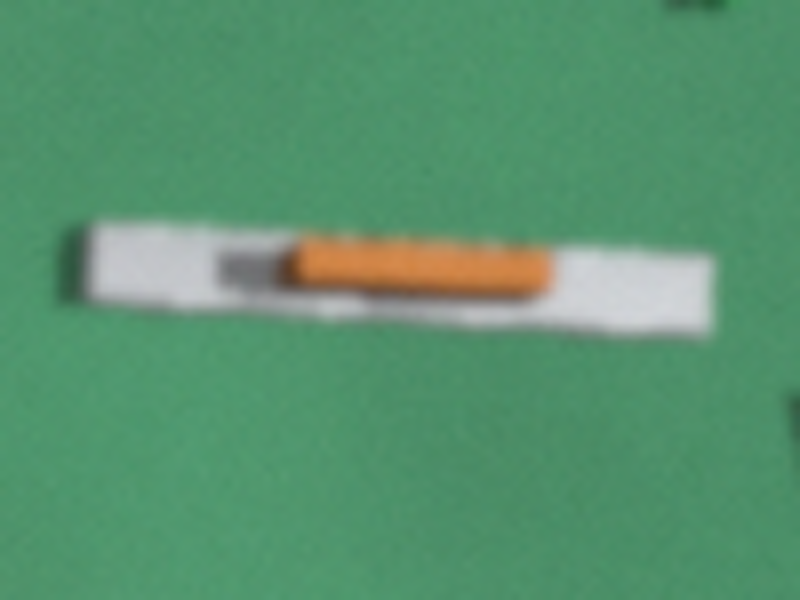

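The enlarged crop confirms a steel bar with a brown wooden rib (420,268), ends at (90,260) and (712,295). It hasn't moved.

Request:
jog_arm:
  deltas: [0.05, -0.008, 0.001, -0.036, 1, 0.05, -0.0075, 0.001, -0.036, 1, 0.05, -0.007, 0.001, -0.036, 1, 0.05, -0.0065, 0.001, -0.036, 1, 0.05, -0.0055, 0.001, -0.0365, 1, 0.05, -0.005, 0.001, -0.0365, 1, 0.05, -0.0045, 0.001, -0.0365, 1, 0.05, -0.0035, 0.001, -0.0365, 1]

```text
time_s: 32.65
tcp_pos: [0.5138, -0.3493, 0.0875]
tool_rot: [[0.999, 0.007, 0.039], [-0.039, -0.023, 0.999], [0.008, -1.0, -0.023]]
ft_force: [-0.2, -0.1, 0.5]
width: 0.586
```

```bash
python3 - <<'E'
from h import *
o,p,h=now();print(o['tool_rot'].round(3))
plan(512,-385,70,-3.3,38)
E
```

```text
[[ 0.999  0.007  0.039]
 [-0.039 -0.023  0.999]
 [ 0.008 -1.    -0.023]]
t=32.6 pos [ 513.8 -349.3   87.5] yaw -2.24 F [-0.2 -0.1  0.5] w 0.586 -> n 2 dyaw -1.06
  -0.0003 0.0092 -0.0176  0.53
  -0.0001 0.0092 -0.0177  0.53
```

Request:
jog_arm:
  deltas: [0.05, 0.001, 0.01, -0.017, 0, 0.05, 0, 0.01, -0.008, 0, 0.05, 0, 0.006, -0.002, 0, 0.05, 0, 0, 0, 0]

```text
time_s: 32.98
tcp_pos: [0.5105, -0.3854, 0.0549]
tool_rot: [[0.999, 0.004, 0.05], [-0.05, -0.023, 0.999], [0.005, -1.0, -0.022]]
ft_force: [-0.3, -0.2, 0.9]
width: 0.586
```

```bash
python3 - <<'E'
from h import *
o,p,h=now();print(o['tool_rot'].round(3))
plan(512,-385,19,-3.3,14)
s=snap('side');q=proj(s,[.512,-.385,.03]).astype(int);print(q);cv2.imwrite('pics/s8.png',cv2.resize(s['color'][q[1]-60:q[1]+60,q[0]-80:q[0]+80,::-1],(800,600)))
E
```

```text
[[ 0.999  0.004  0.05 ]
 [-0.05  -0.023  0.999]
 [ 0.005 -1.    -0.022]]
t=33.0 pos [ 510.5 -385.4   54.9] yaw -2.85 F [-0.3 -0.2  0.9] w 0.586 -> n 3 dyaw -0.45
  0.0004 0.0120 0.0004  0.15
  0.0004 0.0120 0.0004  0.15
  0.0004 0.0120 0.0004  0.15
[342 148]
```

View pics/s8.png

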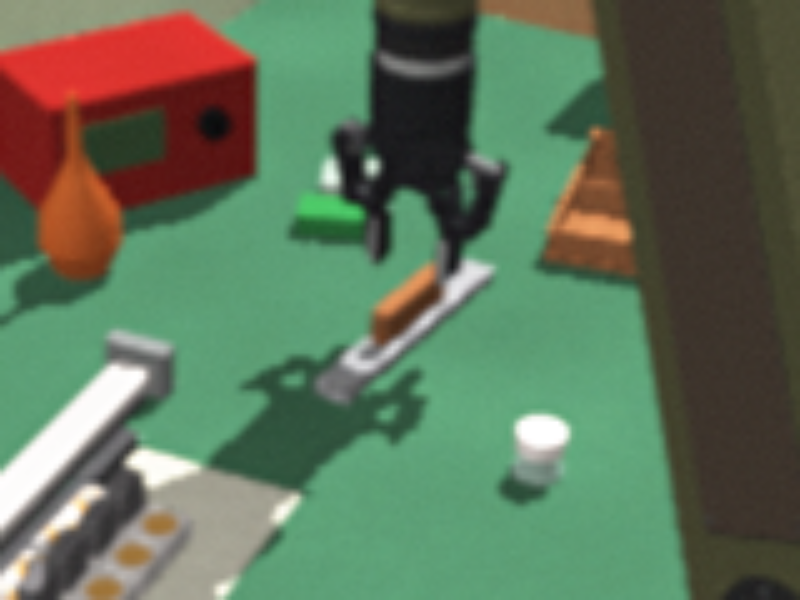

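Fingers straddle the wooden rib (405,300).

Request:
jog_arm:
  deltas: [0.05, -0.001, 0.013, 0, 0.1, 0.05, -0.001, 0.013, 0, 0.1, 0.05, -0.001, 0.008, 0, 0.1, 0.05, 0, 0.002, 0, 0, 0.05, 0, 0, 0, 0]

```text
time_s: 33.45
tcp_pos: [0.5089, -0.3772, 0.018]
tool_rot: [[0.999, 0.002, 0.045], [-0.045, -0.019, 0.999], [0.003, -1.0, -0.019]]
ft_force: [-0.2, -0.0, 0.3]
width: 0.589
```

```bash
python3 - <<'E'
from h import *
o,p,h=now();print(o['tool_rot'].round(3))
plan(512,-385,19,-3.3,14)
E
```

```text
[[ 0.999  0.002  0.045]
 [-0.045 -0.019  0.999]
 [ 0.003 -1.    -0.019]]
t=33.5 pos [ 508.9 -377.2   18. ] yaw -2.60 F [-0.2 -0.   0.3] w 0.589 -> n 1 dyaw -0.70
  0.0034 -0.0008 -0.0076  0.70
```

Request:
jog_arm:
  deltas: [0.05, 0.002, 0, -0.007, 0.7, 0.05, 0, 0, 0, 0, 0, 0, 0, 0, 0, 0, 0, 0, 0, 0, 0, 0, 0, 0, 0, 0, 0, 0, 0, 0, 0, 0, 0, 0, 0, 0, 0, 0, 0, 0]

```text
time_s: 34.12
tcp_pos: [0.5128, -0.3843, 0.0211]
tool_rot: [[0.998, 0.005, 0.057], [-0.057, -0.02, 0.998], [0.006, -1.0, -0.02]]
ft_force: [0.5, -0.1, 0.2]
width: 0.171
```

```bash
python3 - <<'E'
from h import *
o,p,h=now();print(h,p,o['ft_force'],o['width']*85.4,o['tool_rot'].round(3))
E
```

```text
-3.242020402975353 [ 512.81248692 -384.33008884   21.07811515] [ 0.48783487 -0.07663641  0.21787308] 14.598999671866675 [[ 0.998  0.005  0.057]
 [-0.057 -0.02   0.998]
 [ 0.006 -1.    -0.02 ]]
```

Request:
jog_arm:
  deltas: [0, 0, -0.02, 0, 0, 0, 0, -0.03, 0, 0, 0, 0, -0.012, 0, 0, 0, 0, 0, 0, 0]

```text
time_s: 34.45
tcp_pos: [0.5088, -0.3806, 0.0806]
tool_rot: [[0.998, -0.003, 0.057], [-0.057, -0.014, 0.998], [-0.003, -1.0, -0.014]]
ft_force: [0.1, -0.7, -4.2]
width: 0.169
```

```bash
python3 - <<'E'
from h import *
o,p,h=now();print(o['tool_rot'].round(3),o['width']*85.4)
plan(*st(-118,4),83,YAW,36)
E
```

```text
[[ 0.998 -0.003  0.057]
 [-0.057 -0.014  0.998]
 [-0.003 -1.    -0.014]] 14.434863906776682
t=34.5 pos [ 508.8 -380.6   80.6] yaw -3.27 F [ 0.1 -0.7 -4.2] w 0.169 -> n 11 dyaw 8.67
  -0.0054 -0.0007 0.0328  -0.79
  -0.0049 -0.0007 0.0329  -0.79
  -0.0045 -0.0007 0.0329  -0.79
  -0.0040 -0.0007 0.0330  -0.79
  -0.0035 -0.0007 0.0330  -0.79
  -0.0031 -0.0007 0.0331  -0.79
  -0.0026 -0.0007 0.0331  -0.79
  -0.0022 -0.0007 0.0332  -0.79
  -0.0017 -0.0007 0.0332  -0.79
  -0.0013 -0.0007 0.0332  -0.79
  -0.0008 -0.0007 0.0332  -0.79
```

Request:
jog_arm:
  deltas: [0, -0.0065, -0.001, 0.032, -0.8, 0, -0.006, -0.001, 0.032, -0.8, 0, -0.0055, -0.001, 0.032, -0.8, 0, -0.005, -0.001, 0.032, -0.8, 0, -0.0045, -0.001, 0.032, -0.8, 0, -0.004, -0.001, 0.032, -0.8, 0, -0.003, -0.001, 0.032, -0.8, 0, -0.0025, -0.001, 0.032, -0.8]

```text
time_s: 35.12
tcp_pos: [0.4709, -0.1218, 0.077]
tool_rot: [[0.999, -0.005, -0.047], [0.047, -0.017, 0.999], [-0.006, -1.0, -0.017]]
ft_force: [-0.2, 0.8, -3.3]
width: 0.172
```

```bash
python3 - <<'E'
from h import *
o,p,h=now();print(o['tool_rot'].round(3),o['width']*85.4,ist(*p[:2]))
plan(*st(-115,6),75,YAW,36)
E
```

```text
[[ 0.999 -0.005 -0.047]
 [ 0.047 -0.017  0.999]
 [-0.006 -1.    -0.017]] 14.69173051297015 [-127.49224234 -100.44648142]
t=35.1 pos [ 470.9 -121.8   77. ] yaw 2.70 F [-0.2  0.8 -3.3] w 0.172 -> n 3 dyaw 2.70
  0.0025 0.0000 0.0356  -0.90
  0.0031 0.0000 0.0356  -0.90
  0.0036 0.0000 0.0355  -0.90
```

Request:
jog_arm:
  deltas: [0, 0.002, 0, 0.034, -0.9, 0, 0.003, 0, 0.03, -0.9, 0, 0.002, 0, 0.02, -0.9, 0, 0, 0, 0.006, 0, 0, 0, 0, 0, 0]

```text
time_s: 35.53
tcp_pos: [0.4647, -0.0213, 0.0706]
tool_rot: [[0.994, -0.015, -0.104], [0.104, -0.013, 0.995], [-0.016, -1.0, -0.012]]
ft_force: [0.3, 0.2, -3.0]
width: 0.17
```

```bash
python3 - <<'E'
from h import *
o,p,h=now();print(o['tool_rot'].round(3),o['width']*85.4,ist(*p[:2]))
plan(*st(-108,7),40,YAW,36)
E
```

```text
[[ 0.994 -0.015 -0.104]
 [ 0.104 -0.013  0.995]
 [-0.016 -1.    -0.012]] 14.558148374235117 [-124.18489848    0.19285873]
t=35.5 pos [464.7 -21.3  70.6] yaw 5.95 F [ 0.3  0.2 -3. ] w 0.170 -> n 1 dyaw -0.55
  0.0167 0.0302 0.0070  0.55
```

Request:
jog_arm:
  deltas: [0, 0.002, 0.018, 0.003, 0.3, 0, 0.001, 0.016, 0.003, 0.2, 0, 0, 0.008, 0.001, 0, 0, 0, 0.003, 0, 0, 0, 0, 0, 0, 0]

```text
time_s: 35.95
tcp_pos: [0.4663, -0.018, 0.0227]
tool_rot: [[0.996, -0.015, -0.092], [0.092, -0.017, 0.996], [-0.017, -1.0, -0.015]]
ft_force: [-0.4, -0.1, -3.8]
width: 0.167
```

```bash
python3 - <<'E'
from h import *
o,p,h=now();print(o['tool_rot'].round(3),o['width']*85.4,ist(*p[:2]))
plan(*st(-98,7),21.5,YAW,36)
s=snap('side');q=proj(s,[.5,-.0,.03]).astype(int);print(q);cv2.imwrite('pics/s9.png',cv2.resize(s['color'][q[1]-75:q[1]+75,q[0]-100:q[0]+100,::-1],(800,600)))
E
```

```text
[[ 0.996 -0.015 -0.092]
 [ 0.092 -0.017  0.996]
 [-0.017 -1.    -0.015]] 14.250776274714474 [-122.36017589    3.29885039]
t=36.0 pos [466.3 -18.   22.7] yaw 5.25 F [-0.4 -0.1 -3.8] w 0.167 -> n 1 dyaw 0.15
  0.0244 0.0007 0.0038  -0.15
[289 203]
```

View pics/s9.png

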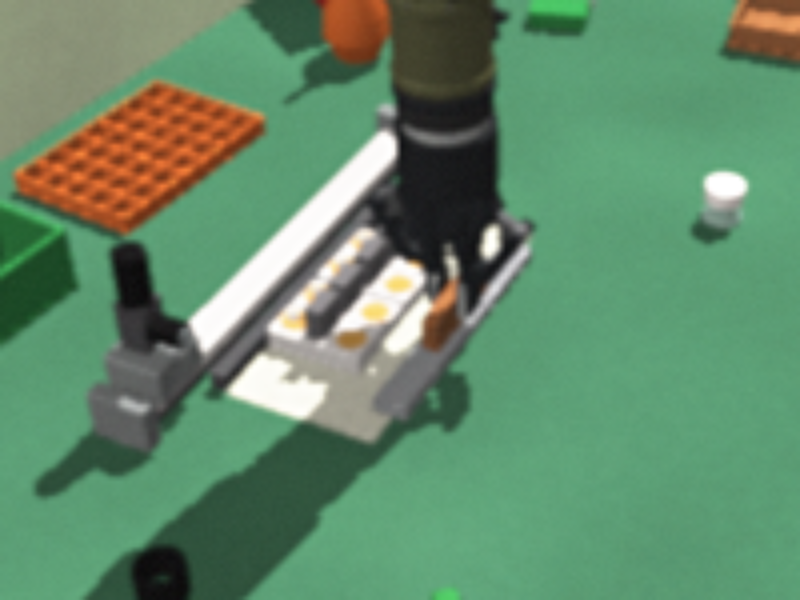

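The straightedge hangs just above the sheet (425,330), parallel to the row with a small gap. Now I slide it up.

Request:
jog_arm:
  deltas: [0, 0.004, 0.001, 0.002, -0.15, 0, 0.004, 0, 0.001, 0, 0, 0.004, 0, 0.001, 0, 0, 0, 0, 0, 0]

```text
time_s: 36.33
tcp_pos: [0.4809, -0.0142, 0.0234]
tool_rot: [[0.996, -0.011, -0.092], [0.091, -0.017, 0.996], [-0.013, -1.0, -0.016]]
ft_force: [-0.1, -0.4, -3.4]
width: 0.176
```

```bash
python3 - <<'E'
from h import *
o,p,h=now();print(h,o['ft_force'],o['tool_rot'].round(3),ist(*p[:2]),p)
E
```

```text
5.245992702879133 [-0.14328944 -0.35814789 -3.40821012] [[ 0.996 -0.011 -0.092]
 [ 0.091 -0.017  0.996]
 [-0.013 -1.    -0.016]] [-107.39996366    5.71749747] [480.93861714 -14.21510641  23.4367768 ]
```

Request:
jog_arm:
  deltas: [0, 0.004, 0.0015, 0, -0.15, 0, 0.003, 0.001, 0, 0, 0, 0.003, 0, 0, 0, 0, 0, 0, 0, 0]

```text
time_s: 36.67
tcp_pos: [0.4938, -0.0132, 0.0217]
tool_rot: [[0.995, -0.008, -0.095], [0.095, -0.018, 0.995], [-0.01, -1.0, -0.017]]
ft_force: [0.3, 0.1, -3.1]
width: 0.175
```

```bash
python3 - <<'E'
from h import *
o,p,h=now();print(h,o['ft_force'],o['tool_rot'].round(3),ist(*p[:2]),p)
E
```

```text
5.437639933882494 [ 0.28911096  0.09006312 -3.05114213] [[ 0.995 -0.008 -0.095]
 [ 0.095 -0.018  0.995]
 [-0.01  -1.    -0.017]] [-94.49722521   5.55978918] [493.79893444 -13.15785984  21.70362417]
```

Nearly touching. Pressing up gently now.

Request:
jog_arm:
  deltas: [0, 0.002, 0.001, 0, 0, 0, 0.003, 0, 0, 0, 0, 0.003, 0, 0, 0]

```text
time_s: 36.92
tcp_pos: [0.4956, -0.0129, 0.0213]
tool_rot: [[0.995, -0.019, -0.095], [0.095, -0.02, 0.995], [-0.021, -1.0, -0.018]]
ft_force: [-8.8, -1.0, 7.6]
width: 0.175
```

```bash
python3 - <<'E'
from h import *
o,p,h=now();print(h,o['ft_force'],o['wrist_torque'],o['tool_rot'].round(3),ist(*p[:2]),p)
E
```

```text
5.437609207551654 [-8.844112   -0.95326088  7.63165003] [-0.31263806  1.58368561  0.06769584] [[ 0.995 -0.019 -0.095]
 [ 0.095 -0.02   0.995]
 [-0.021 -1.    -0.018]] [-92.69873811   5.60117451] [495.58554509 -12.94740559  21.29259283]
```

Request:
jog_arm:
  deltas: [0, 0.008, 0, 0, 0, 0, 0.008, 0, 0, 0]

```text
time_s: 37.08
tcp_pos: [0.496, -0.0129, 0.0216]
tool_rot: [[0.994, -0.047, -0.095], [0.094, -0.024, 0.995], [-0.049, -0.999, -0.019]]
ft_force: [-16.4, -1.3, 21.2]
width: 0.173
```

```bash
python3 - <<'E'
from h import *
o,p,h=now();print(h,o['ft_force'],o['wrist_torque'],o['tool_rot'].round(3),ist(*p[:2]),p)
E
```

```text
5.425935842144623 [-16.39912014  -1.30457724  21.15303794] [-0.4324932   3.26428271  0.04226899] [[ 0.994 -0.047 -0.095]
 [ 0.094 -0.024  0.995]
 [-0.049 -0.999 -0.019]] [-92.32342018   5.58348845] [495.96086175 -12.92969262  21.56490196]
```

Request:
jog_arm:
  deltas: [0.05, 0, 0, 0, 0, 0.05, 0, 0, 0, 0, 0.05, 0, 0, 0, 0, 0.05, 0, 0, 0, 0, 0.05, 0, -0.015, 0, 0, 0.05, 0, -0.025, 0, 0, 0.05, 0, -0.01, 0, 0, 0.05, 0, 0, 0, 0]

```text
time_s: 37.75
tcp_pos: [0.5009, -0.0116, 0.0738]
tool_rot: [[0.995, -0.043, -0.096], [0.095, -0.024, 0.995], [-0.045, -0.999, -0.019]]
ft_force: [1.0, 0.0, -0.2]
width: 0.587
```

```bash
python3 - <<'E'
from h import *
o,p,h=now();print(h,o['tool_rot'].round(3),ist(*p[:2]),p)
plan(*st(-140,6),75,YAW,36)
s=snap('side');q=proj(s,[.52,-.0,.03]).astype(int);cv2.imwrite('pics/s10.png',cv2.resize(s['color'][q[1]-60:q[1]+60,q[0]-80:q[0]+80,::-1],(800,600),interpolation=2))
E
```

```text
5.433869567546122 [[ 0.995 -0.043 -0.096]
 [ 0.095 -0.024  0.995]
 [-0.045 -0.999 -0.019]] [-87.26398498   6.4874456 ] [500.91277311 -11.55361235  73.8388588 ]
t=37.8 pos [500.9 -11.6  73.8] yaw 5.43 F [ 1.   0.  -0.2] w 0.587 -> n 2 dyaw -0.03
  -0.0264 0.0006 -0.0002  0.02
  -0.0264 0.0006 -0.0002  0.02
```

View pics/s10.png

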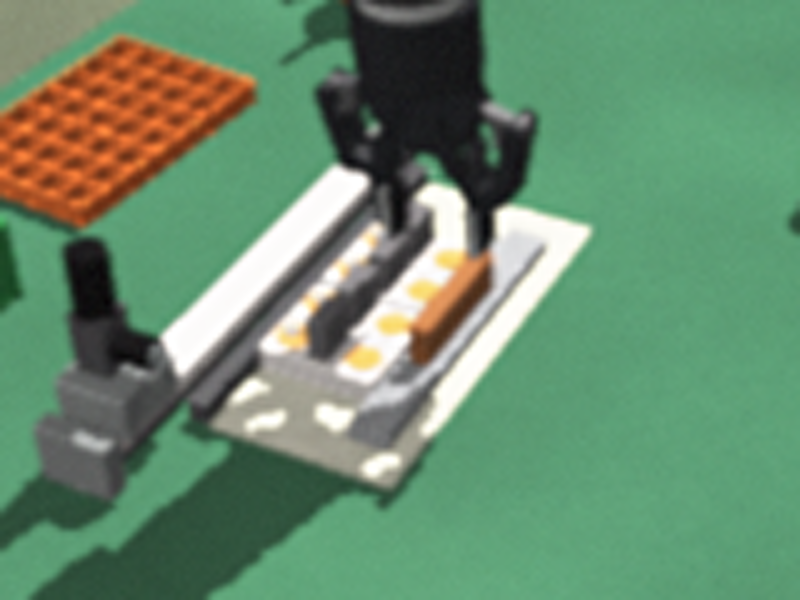

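Request:
jog_arm:
  deltas: [0, -0.024, 0, 0, 0, 0, -0.024, 0, 0, 0, 0, -0.01, -0.004, 0, 0, 0, 0, 0, 0, 0]

```text
time_s: 38.13
tcp_pos: [0.444, -0.0169, 0.0778]
tool_rot: [[0.995, -0.04, -0.096], [0.095, -0.023, 0.995], [-0.042, -0.999, -0.019]]
ft_force: [-0.5, 0.1, 1.0]
width: 0.02
```

```bash
python3 - <<'E'
from h import *
o,p,h=now();print(h,o['joints'].round(2),o['tool_rot'].round(3),ist(*p[:2]),p)
E
```

```text
5.457660939399468 [-0.02  0.28 -0.55  0.78 -0.02  1.45] [[ 0.995 -0.04  -0.096]
 [ 0.095 -0.023  0.995]
 [-0.042 -0.999 -0.019]] [-144.4396263     6.52261865] [443.98756923 -16.89929857  77.81195098]
```

Request:
jog_arm:
  deltas: [0, 0, 0, 0, -7, 0, 0, 0, 0, -7, 0, 0, 0, 0, -7, 0, 0, 0, 0, -7, 0, 0, 0, 0, -7, 0, 0, 0, 0, -7, 0, 0, 0, 0, -7, 0, 0, 0, 0, -7]

```text
time_s: 38.8
tcp_pos: [0.4527, -0.0165, 0.076]
tool_rot: [[0.455, -0.031, -0.89], [0.89, -0.022, 0.456], [-0.034, -0.999, 0.018]]
ft_force: [-0.3, 0.5, -0.1]
width: -0.001
```

Request:
jog_arm:
  deltas: [0, 0, 0, 0, -7, 0, 0, 0, 0, -7, 0, 0, 0, 0, -7, 0, 0, 0, 0, -5, 0, 0, 0, 0, 0]

```text
time_s: 39.22
tcp_pos: [0.46, -0.0161, 0.0745]
tool_rot: [[0.003, -0.025, -1.0], [1.0, -0.022, 0.003], [-0.022, -0.999, 0.025]]
ft_force: [-0.4, 0.4, 0.2]
width: 0.003
```

```bash
python3 - <<'E'
from h import *
o,p,h=now();print(h,o['joints'].round(2),o['tool_rot'].round(3),ist(*p[:2]),p)
plan(*st(-140,6),7,YAW+90,20)
s=snap('top');cv2.imwrite('pics/t7.png',cv2.resize(s['color'][120:220,240:390,::-1],(800,533),interpolation=2))
E
```

```text
89.83981655783502 [-0.02  0.3  -0.53  0.76 -0.02 -0.02] [[ 0.003 -0.025 -1.   ]
 [ 1.    -0.022  0.003]
 [-0.022 -0.999  0.025]] [-128.41997994    5.78719338] [460.00532947 -16.1238781   74.5415195 ]
t=39.2 pos [460.  -16.1  74.5] yaw 89.84 F [-0.4  0.4  0.2] w 0.003 -> n 4 dyaw 5.56
  0.0001 0.0170 0.0025  -1.39
  0.0002 0.0170 0.0025  -1.39
  0.0003 0.0170 0.0024  -1.39
  0.0003 0.0170 0.0024  -1.39
```

View pics/t7.png

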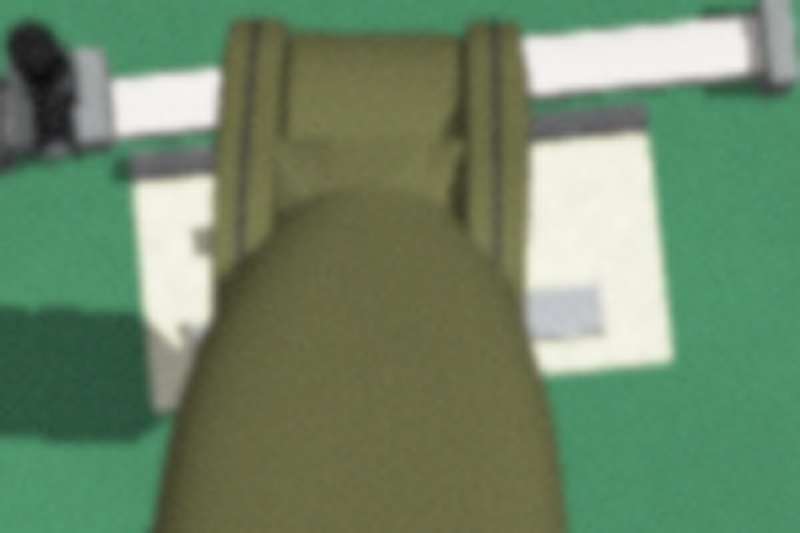

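The arm hides the row; the straightedge's right end shows at (560,310). I lower the closed fingertips behind the bar for a low push.

Request:
jog_arm:
  deltas: [0, 0, 0, 0.014, -2, 0, 0, 0.015, 0.004, -2, 0, 0, 0.02, 0.004, -1.6, 0, 0, 0.018, 0.003, 0, 0, 0, 0.006, 0, 0, 0, 0, 0, 0, 0]

```text
time_s: 39.77
tcp_pos: [0.44, -0.0178, 0.0149]
tool_rot: [[-0.082, -0.016, -0.997], [0.996, -0.022, -0.082], [-0.02, -1.0, 0.018]]
ft_force: [0.1, -0.4, 0.9]
width: -0.002
```

```bash
python3 - <<'E'
from h import *
o,p,h=now();print(h,o['tool_rot'].round(3),ist(*p[:2]),p)
plan(*st(-122,6),7,YAW+90,20)
E
```

```text
94.69993984689448 [[-0.082 -0.016 -0.997]
 [ 0.996 -0.022 -0.082]
 [-0.02  -1.     0.018]] [-148.44584964    5.99741277] [440.04855189 -17.79919249  14.89196635]
t=39.8 pos [440.  -17.8  14.9] yaw 94.70 F [ 0.1 -0.4  0.9] w -0.002 -> n 2 dyaw 0.70
  0.0002 0.0037 -0.0133  -0.35
  0.0002 0.0037 -0.0133  -0.35
```

Request:
jog_arm:
  deltas: [0, 0, 0.004, -0.011, -0.3, 0, 0, 0.003, -0.009, -0.3, 0, 0, 0, -0.003, 0, 0, 0, 0, -0.003, 0]

```text
time_s: 40.1
tcp_pos: [0.4707, -0.0155, 0.0081]
tool_rot: [[-0.09, -0.014, -0.996], [0.996, -0.022, -0.09], [-0.02, -1.0, 0.016]]
ft_force: [-10.7, -0.8, 3.2]
width: 0.005
```

```bash
python3 - <<'E'
from h import *
o,p,h=now();print(h,o['ft_force'],o['tool_rot'].round(3),ist(*p[:2]),p)
E
```

```text
95.18942580313774 [-10.7400249   -0.77518726   3.22771732] [[-0.09  -0.014 -0.996]
 [ 0.996 -0.022 -0.09 ]
 [-0.02  -1.     0.016]] [-117.74403743    5.38936919] [470.67133034 -15.51524178   8.11285642]
```

Request:
jog_arm:
  deltas: [0, 0, 0, -0.006, 0, 0, 0, 0, -0.008, 0, 0, 0, 0, -0.008, 0]

```text
time_s: 40.35
tcp_pos: [0.4703, -0.0151, 0.0055]
tool_rot: [[-0.09, -0.057, -0.994], [0.996, -0.026, -0.089], [-0.021, -0.998, 0.059]]
ft_force: [-14.1, -1.1, 9.5]
width: -0.001
```

Request:
jog_arm:
  deltas: [0, 0, 0, 0.006, 0, 0, 0, 0, 0.015, 0, 0, 0, -0.02, 0.02, 0, 0, 0, -0.04, 0, 0, 0, 0, -0.03, 0, 0, 0, 0, 0, 0, 0]

```text
time_s: 40.85
tcp_pos: [0.4308, -0.0161, 0.1003]
tool_rot: [[-0.089, -0.064, -0.994], [0.996, -0.026, -0.088], [-0.021, -0.998, 0.066]]
ft_force: [0.5, -0.3, 0.4]
width: 0.003
```

```bash
python3 - <<'E'
from h import *
o,p,h=now();print(h,o['ft_force'],o['tool_rot'].round(3),ist(*p[:2]),p)
plan(*st(43,240),190,YAW+90,40)
E
```

```text
95.12622402821846 [ 0.51114431 -0.31410423  0.40302561] [[-0.089 -0.064 -0.994]
 [ 0.996 -0.026 -0.088]
 [-0.021 -0.998  0.066]] [-157.49432015    8.53542764] [430.80139052 -16.12397772 100.33344729]
t=40.9 pos [430.8 -16.1 100.3] yaw 95.13 F [ 0.5 -0.3  0.4] w 0.003 -> n 8 dyaw 0.27
  0.0288 -0.0134 -0.0241  -0.03
  0.0288 -0.0134 -0.0241  -0.03
  0.0288 -0.0134 -0.0241  -0.03
  0.0288 -0.0134 -0.0241  -0.03
  0.0288 -0.0134 -0.0242  -0.03
  0.0287 -0.0134 -0.0242  -0.03
  0.0287 -0.0134 -0.0242  -0.03
  0.0287 -0.0134 -0.0242  -0.03
```

Request:
jog_arm:
  deltas: [0, 0, -0.04, 0, 0, 0, 0.01, -0.04, 0, 0, 0, 0.03, -0.008, -0.02, 0, 0, 0.034, 0, -0.024, 0, 0, 0.034, 0, -0.024, 0, 0, 0.034, 0, -0.024, 0, 0, 0.034, 0, -0.024, 0, 0, 0.034, 0, -0.024, 0]

```text
time_s: 41.52
tcp_pos: [0.5602, 0.2044, 0.1838]
tool_rot: [[-0.076, -0.045, -0.996], [0.997, -0.024, -0.075], [-0.02, -0.999, 0.046]]
ft_force: [0.4, 0.2, 0.0]
width: 0.002
```

```bash
python3 - <<'E'
from h import *
o,p,h=now();print(h,o['ft_force'],o['tool_rot'].round(3),ist(*p[:2]),p)
plan(*st(43,245),180,YAW+90,40)
s=snap('top','t8f.png');cv2.imwrite('pics/t8.png',cv2.resize(s['color'][120:220,240:390,::-1],(800,533),interpolation=2))
E
```

```text
94.3376838365316 [0.35944253 0.18979637 0.03674859] [[-0.076 -0.045 -0.996]
 [ 0.997 -0.024 -0.075]
 [-0.02  -0.999  0.046]] [ -7.95588592 215.94936356] [560.15679221 204.44225763 183.82449699]
t=41.5 pos [560.2 204.4 183.8] yaw 94.34 F [0.4 0.2 0. ] w 0.002 -> n 2 dyaw 1.06
  0.0150 0.0004 -0.0253  -0.53
  0.0148 0.0004 -0.0254  -0.53
```

View pics/t8.png

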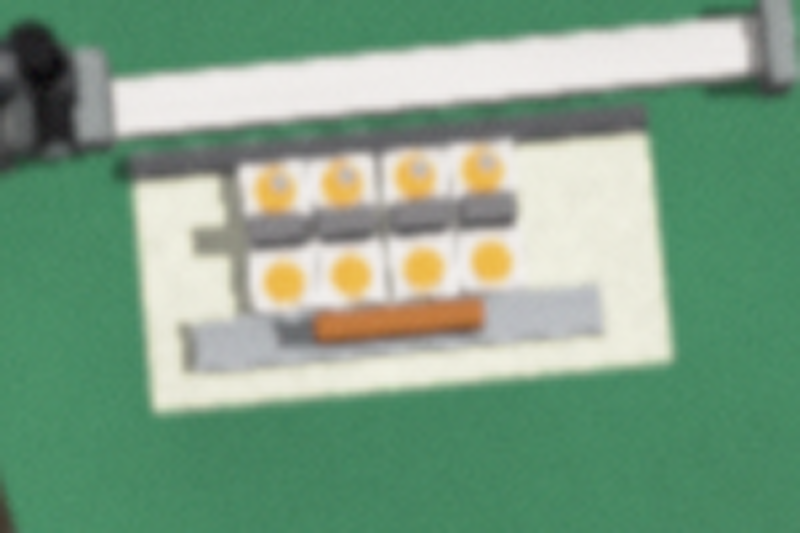

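Top view: all four holders are at the fence and the straightedge (395,328) is flush along their near ends. There's a gap of about 4 mm between the 2nd and 3rd holders (crop x=383). I'll close it with a light sideways push on the right-hand holder, then press the bar up again.

```bash
python3 - <<'E'
from h import *
s=snap('top')
C=lambda u,v:(240+(u+.5)*150/800-.5,120+(v+.5)*100/533-.5)
for nm,p,z in [('Bd',(284,282),.018),('Ad',(350,276),.018),('Cd',(424,269),.018),('Dd',(491,262),.018),('DnearR',(527,295),.018),('DfarR',(512,140),.018),('seL',(193,325),.012),('seR',(600,287),.012),('seLn',(190,370),.012),('seRn',(602,333),.012),('fenceFL',(133,180),.016),('fenceFR',(647,130),.016),('knob',(38,45),.14)]:
    q=w(s,*C(*p),z)*1000;print(nm,q.round(1),ist(*q[:2]).round(1))
plan(*st(-40,-130),185,YAW,40,7)
E
```

```text
Bd [518.6  47.   18. ] [-64.2  63.1]
Ad [521.6  11.8  18. ] [-64.5  27.8]
Cd [525.2 -27.7  18. ] [-64.6 -11.9]
Dd [528.8 -63.5  18. ] [-64.4 -47.8]
DnearR [510.9 -82.5  18. ] [-84.  -65.1]
DfarR [595.  -75.3  18. ] [  0.4 -65.8]
seL [496.5  96.1  12. ] [-81.5 114. ]
seR [ 515.9 -121.9   12. ] [ -82.7 -104.8]
seLn [472.2  97.5  12. ] [-105.5  117.8]
seRn [ 491.1 -122.7   12. ] [-107.5 -103.2]
fenceFL [574.8 128.3  16. ] [ -0.6 138.8]
fenceFR [ 600.5 -147.9   16. ] [  -1.  -138.6]
knob [615.  159.1 140. ] [ 42.4 165.6]
t=41.6 pos [562.5 207.8 182.3] yaw 94.61 F [-0.3 -1.7  0.3] w 0.000 -> n 13 dyaw -89.21
  -0.0269 0.0004 0.0023  6.86
  -0.0270 0.0004 -0.0009  6.86
  -0.0267 0.0004 -0.0042  6.86
  -0.0260 0.0004 -0.0073  6.86
  -0.0249 0.0004 -0.0104  6.86
  -0.0235 0.0004 -0.0133  6.86
  -0.0217 0.0004 -0.0160  6.86
  -0.0197 0.0004 -0.0185  6.86
  -0.0173 0.0004 -0.0207  6.86
  -0.0147 0.0004 -0.0226  6.86
  -0.0119 0.0004 -0.0242  6.86
  -0.0089 0.0004 -0.0255  6.86
  -0.0058 0.0004 -0.0263  6.86
```

Request:
jog_arm:
  deltas: [0, -0.027, 0, 0.0025, 6.9, 0, -0.027, 0, -0.001, 6.9, 0, -0.0265, 0, -0.004, 6.9, 0, -0.026, 0, -0.0075, 6.9, 0, -0.025, 0, -0.0105, 6.9, 0, -0.0235, 0, -0.0135, 6.9, 0, -0.0215, 0, -0.016, 6.9, 0, -0.0195, 0, -0.0185, 6.9]

```text
time_s: 42.28
tcp_pos: [0.5617, -0.0089, 0.1853]
tool_rot: [[0.788, -0.037, -0.614], [0.614, -0.02, 0.789], [-0.041, -0.999, 0.007]]
ft_force: [0.2, 0.3, 0.1]
width: -0.001
```

```bash
python3 - <<'E'
from h import *
plan(*st(-42,-125),150,YAW,36,6.5)
E
```

```text
t=42.3 pos [561.7  -8.9 185.3] yaw 37.92 F [0.2 0.3 0.1] w -0.001 -> n 6 dyaw -32.52
  -0.0134 0.0063 -0.0167  5.42
  -0.0118 0.0063 -0.0179  5.42
  -0.0100 0.0063 -0.0189  5.42
  -0.0082 0.0063 -0.0198  5.42
  -0.0063 0.0063 -0.0205  5.42
  -0.0043 0.0063 -0.0210  5.42
```

Request:
jog_arm:
  deltas: [0, -0.0135, 0, -0.0165, 5.4, 0, -0.012, 0.002, -0.018, 5.4, 0, -0.01, 0.005, -0.019, 5.4, 0, -0.008, 0.008, -0.02, 5.4, 0, -0.006, 0.008, -0.02, 5.4, 0, -0.004, 0.008, -0.018, 5, 0, 0, 0, 0, 0]

```text
time_s: 42.87
tcp_pos: [0.5557, -0.1493, 0.1585]
tool_rot: [[0.998, -0.029, -0.061], [0.06, -0.023, 0.998], [-0.03, -0.999, -0.022]]
ft_force: [0.8, 1.0, -0.5]
width: 0.0
```

```bash
python3 - <<'E'
from h import *
o,p,h=now();print(o['tool_rot'].round(3),ist(*p[:2]))
plan(*st(-42,-105),9,YAW,36,6.5)
E
```

```text
[[ 0.998 -0.029 -0.061]
 [ 0.06  -0.023  0.998]
 [-0.03  -0.999 -0.022]] [ -45.69718399 -135.788794  ]
t=42.9 pos [ 555.7 -149.3  158.5] yaw 3.46 F [ 0.8  1.  -0.5] w 0.000 -> n 5 dyaw 1.94
  0.0014 0.0297 0.0068  -0.39
  0.0015 0.0297 0.0068  -0.39
  0.0015 0.0297 0.0068  -0.39
  0.0016 0.0297 0.0068  -0.39
  0.0016 0.0297 0.0068  -0.39
```

Request:
jog_arm:
  deltas: [0, 0, 0.033, 0.006, -0.4, 0, 0, 0.033, 0.006, -0.4, 0, -0.001, 0.033, 0.005, -0.4, 0, -0.002, 0.03, 0.003, -0.4, 0, -0.001, 0.014, 0.001, -0.3, 0, 0, 0.003, 0, 0, 0, 0, 0, 0, 0]

```text
time_s: 43.45
tcp_pos: [0.5495, -0.1332, 0.0116]
tool_rot: [[0.995, -0.016, -0.099], [0.099, -0.024, 0.995], [-0.019, -1.0, -0.022]]
ft_force: [0.9, 0.1, -1.0]
width: -0.004
```

```bash
python3 - <<'E'
from h import *
o,p,h=now();print(o['tool_rot'].round(3),ist(*p[:2]),p)
plan(*st(-40,-78),8,YAW,36,6.5)
E
```

```text
[[ 0.995 -0.016 -0.099]
 [ 0.099 -0.024  0.995]
 [-0.019 -1.    -0.022]] [ -50.35699893 -119.18171906] [ 549.48247777 -133.19179861   11.57433099]
t=43.5 pos [ 549.5 -133.2   11.6] yaw 5.65 F [ 0.9  0.1 -1. ] w -0.004 -> n 2 dyaw -0.25
  0.0053 0.0012 0.0206  0.13
  0.0053 0.0012 0.0206  0.13
```

Request:
jog_arm:
  deltas: [0, 0.006, 0.001, 0.018, 0, 0, 0.004, 0.001, 0.012, 0, 0, 0, 0, 0.004, 0, 0, 0, 0, 0, 0]

```text
time_s: 43.78
tcp_pos: [0.5596, -0.0976, 0.0127]
tool_rot: [[0.995, -0.01, -0.1], [0.099, -0.025, 0.995], [-0.013, -1.0, -0.024]]
ft_force: [-0.3, 0.2, -0.3]
width: -0.001
```

```bash
python3 - <<'E'
from h import *
o,p,h=now();print(o['tool_rot'].round(3),ist(*p[:2]),p,o['ft_force'])
E
```

```text
[[ 0.995 -0.01  -0.1  ]
 [ 0.099 -0.025  0.995]
 [-0.013 -1.    -0.024]] [-36.97145212 -84.66048402] [559.55988384 -97.5640788   12.73253245] [-0.33583474  0.15723825 -0.28594506]
```

Request:
jog_arm:
  deltas: [0, -0.002, 0.003, 0.004, 0, 0, 0, 0.001, 0.004, 0, 0, 0, 0, 0.001, 0, 0, 0, 0, 0, 0]

```text
time_s: 44.12
tcp_pos: [0.5587, -0.0896, 0.011]
tool_rot: [[0.995, -0.005, -0.1], [0.1, -0.029, 0.995], [-0.007, -1.0, -0.028]]
ft_force: [-0.1, -0.0, 0.6]
width: -0.0
```

```bash
python3 - <<'E'
from h import *
o,p,h=now();print(o['tool_rot'].round(3),ist(*p[:2]),p,o['ft_force'])
E
```

```text
[[ 0.995 -0.005 -0.1  ]
 [ 0.1   -0.029  0.995]
 [-0.007 -1.    -0.028]] [-37.09779937 -76.63079424] [558.67843677 -89.58191539  10.97013317] [-0.10963117 -0.04637489  0.55804558]
```

Request:
jog_arm:
  deltas: [0, 0, 0.0005, 0.002, 0, 0, 0, 0, 0.0015, 0, 0, 0, 0, 0, 0]

```text
time_s: 44.37
tcp_pos: [0.5586, -0.0876, 0.0109]
tool_rot: [[0.995, -0.004, -0.098], [0.098, -0.031, 0.995], [-0.007, -1.0, -0.031]]
ft_force: [0.2, 0.0, 0.9]
width: -0.003
```

```bash
python3 - <<'E'
from h import *
o,p,h=now();print(o['tool_rot'].round(3),ist(*p[:2]),p,o['ft_force'])
s=snap('side');q=proj(s,[.54,-.03,.02]).astype(int);cv2.imwrite('pics/s11.png',cv2.resize(s['color'][q[1]-45:q[1]+45,q[0]-60:q[0]+60,::-1],(800,600),interpolation=2))
E
```

```text
[[ 0.995 -0.004 -0.098]
 [ 0.098 -0.031  0.995]
 [-0.007 -1.    -0.031]] [-37.00356591 -74.64503138] [558.58537523 -87.59609727  10.87502969] [0.17301011 0.04854941 0.85822361]
```

View pics/s11.png

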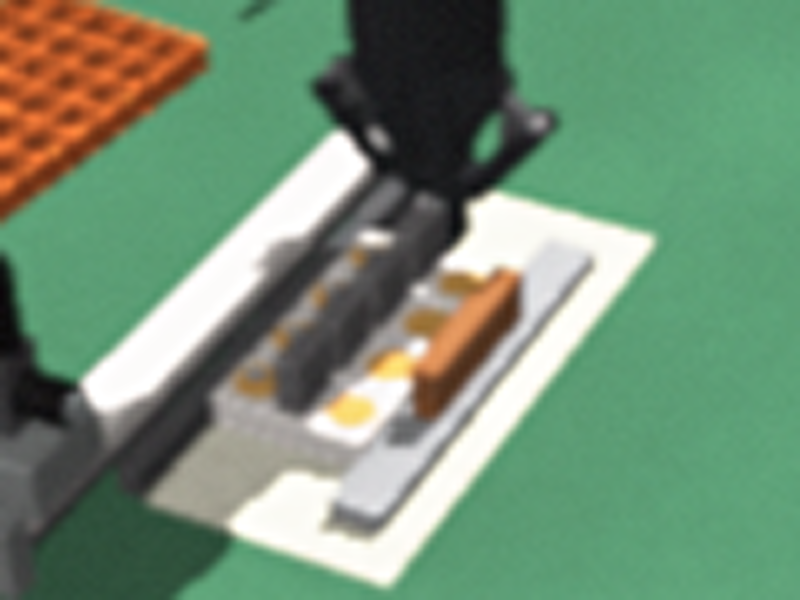

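The fingertips are behind the right-hand holder and the row is still flush with the bar. I push on a little.

Request:
jog_arm:
  deltas: [0, 0, 0, 0.002, 0, 0, 0, 0, 0.002, 0, 0, 0, 0, 0, 0]

```text
time_s: 44.67
tcp_pos: [0.5584, -0.0856, 0.0109]
tool_rot: [[0.995, -0.004, -0.097], [0.096, -0.035, 0.995], [-0.007, -0.999, -0.035]]
ft_force: [-0.2, -0.6, 0.1]
width: -0.001
```

```bash
python3 - <<'E'
from h import *
o,p,h=now();print(o['tool_rot'].round(3),ist(*p[:2]),p,o['ft_force'])
E
```

```text
[[ 0.995 -0.004 -0.097]
 [ 0.096 -0.035  0.995]
 [-0.007 -0.999 -0.035]] [-37.01177837 -72.66073663] [558.39046058 -85.62138174  10.89286197] [-0.19657908 -0.60376069  0.1328921 ]
```

Request:
jog_arm:
  deltas: [0, 0, 0, 0.002, 0]

```text
time_s: 44.75
tcp_pos: [0.5582, -0.0844, 0.0109]
tool_rot: [[0.995, -0.004, -0.096], [0.096, -0.037, 0.995], [-0.007, -0.999, -0.036]]
ft_force: [-0.8, -6.1, 1.0]
width: 0.0
```

Request:
jog_arm:
  deltas: [0, 0, 0, -0.006, 0, 0, 0, 0, -0.012, 0, 0, 0, -0.03, -0.01, 0, 0, 0, -0.04, 0, 0, 0, 0, -0.03, -0.03, 0, 0, 0, 0, -0.04, 0, 0, 0, 0, -0.04, 0, 0, 0, 0, -0.02, 0]

```text
time_s: 45.42
tcp_pos: [0.5733, -0.2379, 0.1182]
tool_rot: [[0.994, -0.008, -0.109], [0.109, -0.024, 0.994], [-0.01, -1.0, -0.023]]
ft_force: [1.2, 0.5, -0.8]
width: -0.001
```

```bash
python3 - <<'E'
from h import *
s=snap('top','t9f.png');cv2.imwrite('pics/t9.png',cv2.resize(s['color'][120:220,240:390,::-1],(800,533),interpolation=2))
o,p,h=now();print(o['tool_rot'].round(3),ist(*p[:2]),p,o['ft_force'])
E
```

```text
[[ 0.994 -0.007 -0.106]
 [ 0.106 -0.026  0.994]
 [-0.01  -1.    -0.025]] [ -36.43830208 -228.55041752] [ 573.63190669 -240.76524983  118.03668916] [ 1.30550176 -2.86976401  0.35497433]
```

View pics/t9.png

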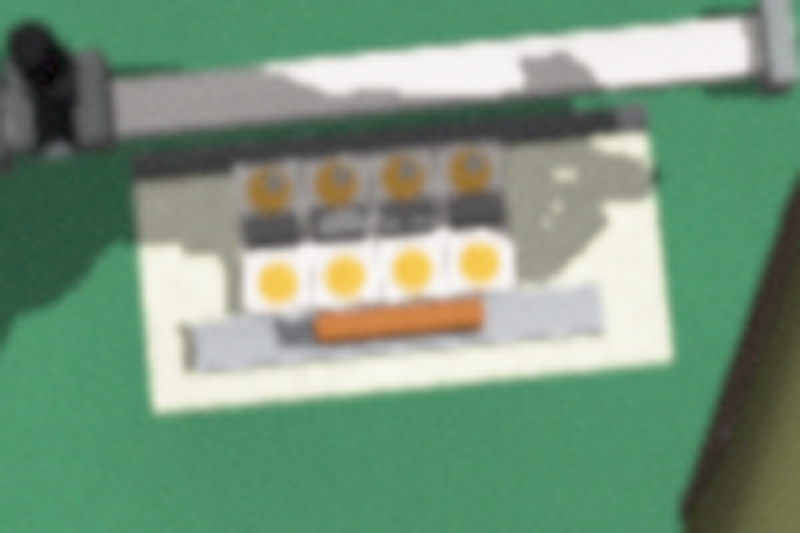

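The gap is closed: discs at 277, 346, 412 and 479, an even spacing. Now I press the bar up once more from behind.

```bash
python3 - <<'E'
from h import *
plan(*st(-155,3),95,YAW+90,36,6.9)
E
```

```text
t=45.5 pos [ 573.6 -240.8  118. ] yaw 6.08 F [ 1.3 -2.9  0.4] w 0.001 -> n 13 dyaw 89.32
  -0.0089 0.0014 0.0180  -6.87
  -0.0067 0.0014 0.0189  -6.87
  -0.0044 0.0014 0.0196  -6.87
  -0.0020 0.0014 0.0199  -6.87
  0.0004 0.0014 0.0200  -6.87
  0.0028 0.0014 0.0198  -6.87
  0.0051 0.0014 0.0194  -6.87
  0.0074 0.0014 0.0186  -6.87
  0.0096 0.0014 0.0176  -6.87
  0.0116 0.0014 0.0163  -6.87
  0.0135 0.0014 0.0148  -6.87
  0.0152 0.0014 0.0131  -6.87
  0.0166 0.0014 0.0112  -6.87
```

Request:
jog_arm:
  deltas: [0, -0.009, 0, 0.018, -6.9, 0, -0.0065, 0, 0.019, -6.9, 0, -0.0045, 0, 0.0195, -6.9, 0, -0.002, 0, 0.02, -6.9, 0, 0.0005, 0, 0.02, -6.9, 0, 0.003, 0, 0.02, -6.9, 0, 0.005, 0, 0.0195, -6.9, 0, 0.0075, 0, 0.0185, -6.9]

```text
time_s: 46.13
tcp_pos: [0.485, -0.1096, 0.1134]
tool_rot: [[0.456, -0.002, -0.89], [0.89, -0.017, 0.456], [-0.016, -1.0, -0.006]]
ft_force: [-0.3, 0.1, -0.6]
width: 0.003
```

```bash
python3 - <<'E'
from h import *
plan(*st(-160,3),75,YAW+90,36,6.5)
E
```

```text
t=46.1 pos [ 485.  -109.6  113.4] yaw 62.86 F [-0.3  0.1 -0.6] w 0.003 -> n 6 dyaw 32.54
  0.0089 0.0062 0.0150  -5.42
  0.0102 0.0062 0.0141  -5.42
  0.0115 0.0062 0.0131  -5.42
  0.0127 0.0062 0.0119  -5.42
  0.0138 0.0062 0.0107  -5.42
  0.0147 0.0062 0.0093  -5.42
```

Request:
jog_arm:
  deltas: [0, 0.009, 0.002, 0.015, -5.4, 0, 0.01, 0.003, 0.014, -5.4, 0, 0.0115, 0.005, 0.013, -5.4, 0, 0.0125, 0.006, 0.012, -5.4, 0, 0.013, 0.006, 0.0105, -5.4, 0, 0.01, 0.006, 0.009, -5.4, 0, 0, 0, 0, 0]

```text
time_s: 46.72
tcp_pos: [0.4207, -0.0209, 0.0827]
tool_rot: [[-0.126, -0.007, -0.992], [0.992, -0.005, -0.126], [-0.004, -1.0, 0.007]]
ft_force: [-1.1, -0.1, 0.1]
width: -0.001
```

```bash
python3 - <<'E'
from h import *
o,p,h=now();print(o['tool_rot'].round(3),ist(*p[:2]))
plan(*st(-150,7),9,YAW+90,36,6.5)
E
```

```text
[[-0.126 -0.007 -0.992]
 [ 0.992 -0.005 -0.126]
 [-0.004 -1.     0.007]] [-168.02517514    4.70861272]
t=46.7 pos [420.7 -20.9  82.7] yaw 97.27 F [-1.1 -0.1  0.1] w -0.001 -> n 3 dyaw -1.87
  0.0007 0.0245 -0.0062  0.62
  0.0007 0.0245 -0.0062  0.62
  0.0008 0.0245 -0.0062  0.62
```

Request:
jog_arm:
  deltas: [0, 0.001, 0.025, -0.003, 0.6, 0, 0.001, 0.025, -0.003, 0.6, 0, 0.001, 0.018, -0.003, 0.6, 0, 0, 0.005, 0, 0, 0, 0, 0, 0, 0]

```text
time_s: 47.13
tcp_pos: [0.4336, -0.018, 0.0096]
tool_rot: [[-0.084, 0.0, -0.996], [0.996, -0.003, -0.084], [-0.003, -1.0, -0.0]]
ft_force: [-0.2, 0.5, -0.2]
width: -0.002
```

```bash
python3 - <<'E'
from h import *
o,p,h=now();print(o['tool_rot'].round(3),ist(*p[:2]))
plan(*st(-121,7),8,YAW+90,12,6.5)
E
```

```text
[[-0.084  0.    -0.996]
 [ 0.996 -0.003 -0.084]
 [-0.003 -1.    -0.   ]] [-154.90386244    6.39576376]
t=47.1 pos [433.6 -18.    9.6] yaw 94.81 F [-0.2  0.5 -0.2] w -0.002 -> n 3 dyaw 0.59
  0.0003 0.0005 -0.0113  -0.20
  0.0003 0.0005 -0.0113  -0.20
  0.0002 0.0005 -0.0113  -0.20
```

Request:
jog_arm:
  deltas: [0, 0, 0.001, -0.012, -0.2, 0, 0, 0.001, -0.011, -0.2, 0, 0, 0, -0.006, 0, 0, 0, 0, -0.003, 0, 0, 0, 0, -0.003, 0]

```text
time_s: 47.55
tcp_pos: [0.472, -0.0165, 0.0103]
tool_rot: [[-0.086, 0.002, -0.996], [0.996, -0.002, -0.086], [-0.002, -1.0, -0.002]]
ft_force: [-1.8, 0.1, 1.3]
width: -0.004
```

Request:
jog_arm:
  deltas: [0, 0, 0, -0.006, 0, 0, 0, 0, -0.008, 0, 0, 0, 0, -0.008, 0]

```text
time_s: 47.8
tcp_pos: [0.4725, -0.0164, 0.0099]
tool_rot: [[-0.084, -0.036, -0.996], [0.996, -0.007, -0.084], [-0.004, -0.999, 0.037]]
ft_force: [-15.4, -2.5, 21.9]
width: 0.002
```

```bash
python3 - <<'E'
from h import *
o,p,h=now();print(o['tool_rot'].round(3),ist(*p[:2]),p,o['ft_force'])
E
```

```text
[[-0.084 -0.036 -0.996]
 [ 0.996 -0.007 -0.084]
 [-0.004 -0.999  0.037]] [-115.96409539    4.34064358] [472.54206672 -16.39180577   9.91889555] [-15.44140638  -2.49296762  21.89998942]
```

Request:
jog_arm:
  deltas: [0, 0, 0, 0.006, 0, 0, 0, 0, 0.015, 0, 0, 0, -0.02, 0.02, 0, 0, 0, -0.04, 0, 0, 0, 0, -0.04, 0, 0, 0, 0.02, -0.035, 0, 0, 0, 0.035, -0.015, -0.005, 0, 0, 0.034, 0, -0.024, 0]

```text
time_s: 48.47
tcp_pos: [0.4473, 0.0696, 0.1671]
tool_rot: [[-0.072, -0.052, -0.996], [0.997, -0.008, -0.072], [-0.004, -0.999, 0.053]]
ft_force: [0.3, -1.2, -0.3]
width: -0.0
```

```bash
python3 - <<'E'
from h import *
o,p,h=now();print(o['tool_rot'].round(3),ist(*p[:2]))
plan(*st(43,235),185,YAW+90,40,6.5)
E
```

```text
[[-0.072 -0.052 -0.996]
 [ 0.997 -0.008 -0.072]
 [-0.004 -0.999  0.053]] [-133.00092459   92.35254016]
t=48.5 pos [447.3  69.6 167.1] yaw 94.14 F [ 0.3 -1.2 -0.3] w -0.000 -> n 6 dyaw 1.26
  0.0244 -0.0046 -0.0286  -0.21
  0.0243 -0.0046 -0.0287  -0.21
  0.0242 -0.0046 -0.0288  -0.21
  0.0241 -0.0046 -0.0289  -0.21
  0.0240 -0.0046 -0.0290  -0.21
  0.0239 -0.0046 -0.0290  -0.21
```

Request:
jog_arm:
  deltas: [0, 0.029, -0.005, -0.023, -0.2, 0, 0.029, -0.005, -0.025, -0.2, 0, 0.028, -0.005, -0.028, -0.2, 0, 0.026, -0.004, -0.029, -0.2, 0, 0.022, -0.003, -0.029, -0.2, 0, 0.015, 0, -0.03, -0.2, 0, 0, 0, -0.01, 0, 0, 0, 0, 0, 0]

```text
time_s: 49.13
tcp_pos: [0.6183, 0.2501, 0.1873]
tool_rot: [[-0.101, -0.038, -0.994], [0.995, -0.002, -0.101], [0.002, -0.999, 0.038]]
ft_force: [-0.2, -0.4, -0.7]
width: 0.001
```

```bash
python3 - <<'E'
from h import *
o,p,h=now();print(o['tool_rot'].round(3),ist(*p[:2]))
plan(*st(45,228),106,YAW+90,30,6.5)
s=snap('top','t10f.png');cv2.imwrite('pics/t10.png',cv2.resize(s['color'][120:220,240:390,::-1],(800,533),interpolation=2))
E
```

```text
[[-0.101 -0.038 -0.994]
 [ 0.995 -0.002 -0.101]
 [ 0.002 -0.999  0.038]] [ 54.21594806 255.89931256]
t=49.1 pos [618.3 250.1 187.3] yaw 95.81 F [-0.2 -0.4 -0.7] w 0.001 -> n 3 dyaw -0.41
  -0.0093 0.0272 0.0021  0.14
  -0.0093 0.0272 0.0021  0.14
  -0.0093 0.0272 0.0021  0.14
```

View pics/t10.png

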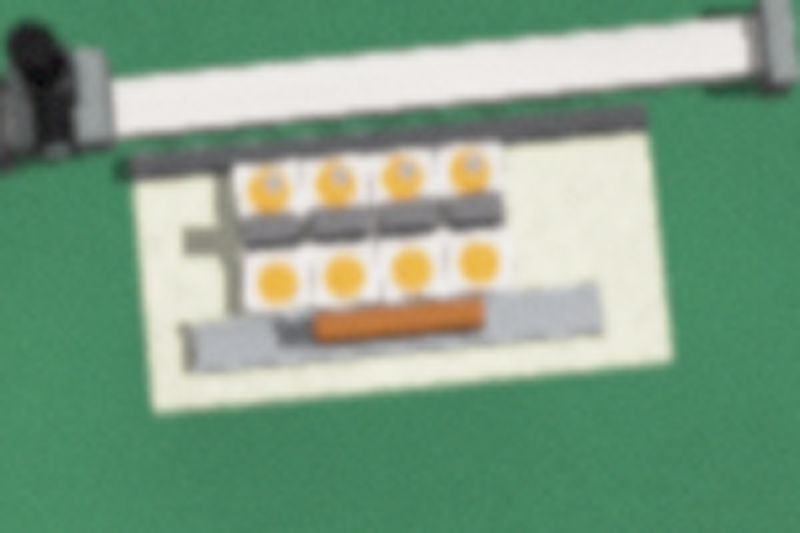

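The row is tight and flush with the bar, and the head is still at its left stop (40,55). Now lowering on the knob's left to slide the head right.

Request:
jog_arm:
  deltas: [0, -0.006, 0.027, 0.004, 0.1, 0, -0.005, 0.027, 0.004, 0.1, 0, -0.004, 0.02, 0.003, 0, 0, 0, 0.005, 0.002, 0, 0, 0, 0, 0, 0]

```text
time_s: 49.6
tcp_pos: [0.5981, 0.2307, 0.1091]
tool_rot: [[-0.096, -0.039, -0.995], [0.995, -0.001, -0.096], [0.003, -0.999, 0.039]]
ft_force: [0.3, -0.6, -0.4]
width: 0.001
```

```bash
python3 - <<'E'
from h import *
o,p,h=now();print(o['tool_rot'].round(3),ist(*p[:2]))
plan(*st(43,190),108,YAW+90,12,6.5)
s=snap('side');q=proj(s,[.615,.19,.1]).astype(int);cv2.imwrite('pics/s12.png',cv2.resize(s['color'][max(0,q[1]-60):q[1]+60,q[0]-80:q[0]+80,::-1],(800,600),interpolation=2))
E
```

```text
[[-0.096 -0.039 -0.995]
 [ 0.995 -0.001 -0.096]
 [ 0.003 -0.999  0.039]] [ 32.27428552 238.53347609]
t=49.6 pos [598.1 230.7 109.1] yaw 95.48 F [ 0.3 -0.6 -0.4] w 0.001 -> n 5 dyaw -0.08
  -0.0097 0.0001 -0.0021  0.02
  -0.0097 0.0001 -0.0021  0.02
  -0.0097 0.0001 -0.0021  0.02
  -0.0097 0.0001 -0.0021  0.02
  -0.0097 0.0001 -0.0021  0.02
```

View pics/s12.png

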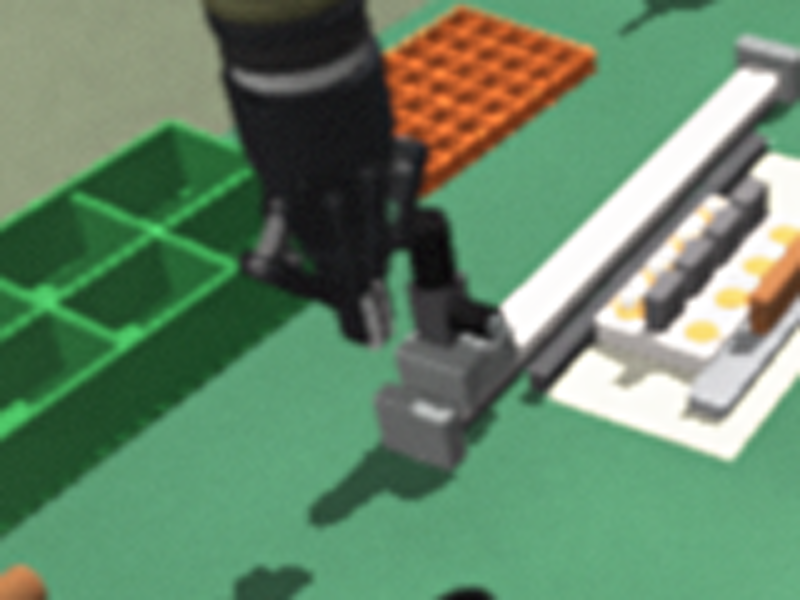

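The knuckle points toward the knob (405,210), so I turn the tool 90° to push with its narrow side.

Request:
jog_arm:
  deltas: [0, 0.006, 0, -0.002, 7, 0, 0, 0, 0, 7, 0, 0, 0, 0, 7, 0, 0, 0, 0, 7, 0, 0, 0, 0, 7, 0, 0, 0, 0, 7, 0, 0, 0, 0, 7, 0, 0, 0, 0, 7]

```text
time_s: 50.32
tcp_pos: [0.6044, 0.239, 0.1254]
tool_rot: [[0.788, -0.022, -0.615], [0.616, 0.006, 0.788], [-0.014, -1.0, 0.019]]
ft_force: [0.2, 0.1, 0.6]
width: -0.004
```

Request:
jog_arm:
  deltas: [0, 0, 0, 0, 7, 0, 0, 0, 0, 7, 0, 0, 0, 0, 7, 0, 0, 0, 0, 7, 0, 0, 0, 0, 2, 0, 0, 0, 0, 0]

```text
time_s: 50.82
tcp_pos: [0.6094, 0.2414, 0.1392]
tool_rot: [[0.992, -0.006, -0.122], [0.122, 0.014, 0.992], [-0.004, -1.0, 0.014]]
ft_force: [0.1, -0.2, -0.0]
width: -0.002
```

```bash
python3 - <<'E'
from h import *
o,p,h=now();print(o['tool_rot'].round(3),ist(*p[:2]))
plan(*st(43,200),106,YAW,12,6.5)
E
```

```text
[[ 0.992 -0.006 -0.122]
 [ 0.122  0.014  0.992]
 [-0.004 -1.     0.014]] [ 44.52659609 248.07430996]
t=50.8 pos [609.4 241.4 139.2] yaw 7.03 F [ 0.1 -0.2 -0. ] w -0.002 -> n 5 dyaw -1.63
  -0.0006 0.0065 -0.0097  0.33
  -0.0005 0.0065 -0.0097  0.33
  -0.0004 0.0065 -0.0097  0.33
  -0.0004 0.0065 -0.0097  0.33
  -0.0003 0.0065 -0.0097  0.33
```

Request:
jog_arm:
  deltas: [0, 0, 0.012, -0.005, 0.5, 0, 0, 0.012, -0.008, 0.5, 0, 0, 0.008, -0.01, 0.5, 0, 0, 0.001, -0.01, 0, 0, 0, 0, -0.008, 0, 0, 0, 0, 0, 0]

```text
time_s: 51.32
tcp_pos: [0.6178, 0.2007, 0.1133]
tool_rot: [[0.995, 0.006, -0.102], [0.101, 0.018, 0.995], [0.008, -1.0, 0.018]]
ft_force: [-0.6, 0.9, -0.0]
width: -0.0
```

```bash
python3 - <<'E'
from h import *
o,p,h=now();print(o['tool_rot'].round(3),ist(*p[:2]),p,o['ft_force'])
plan(*st(43,-146),108,YAW,14,6.5)
E
```

```text
[[ 0.995  0.006 -0.102]
 [ 0.101  0.018  0.995]
 [ 0.008 -1.     0.018]] [ 49.10151356 206.764928  ] [617.82530067 200.66815855 113.33490023] [-0.63876106  0.94369441 -0.02849365]
t=51.3 pos [617.8 200.7 113.3] yaw 5.82 F [-0.6  0.9 -0. ] w -0.000 -> n 26 dyaw -0.42
  -0.0003 -0.0000 -0.0136  0.02
  -0.0003 -0.0000 -0.0136  0.02
  -0.0003 -0.0000 -0.0136  0.02
  -0.0003 -0.0000 -0.0136  0.02
  -0.0003 -0.0000 -0.0136  0.02
  -0.0003 -0.0000 -0.0136  0.02
  -0.0003 -0.0000 -0.0136  0.02
  -0.0003 -0.0000 -0.0136  0.02
  -0.0003 -0.0000 -0.0136  0.02
  -0.0003 -0.0000 -0.0136  0.02
  -0.0003 -0.0000 -0.0136  0.02
  -0.0003 -0.0000 -0.0136  0.02
  -0.0003 -0.0000 -0.0136  0.02
  -0.0003 -0.0000 -0.0136  0.02
  -0.0003 -0.0000 -0.0136  0.02
  -0.0003 -0.0000 -0.0136  0.02
  -0.0003 -0.0000 -0.0136  0.02
  -0.0003 -0.0000 -0.0136  0.02
  -0.0003 -0.0000 -0.0136  0.02
  -0.0003 -0.0000 -0.0136  0.02
  -0.0003 -0.0000 -0.0136  0.02
  -0.0003 -0.0000 -0.0136  0.02
  -0.0003 -0.0000 -0.0136  0.02
  -0.0002 -0.0000 -0.0136  0.02
  -0.0002 -0.0000 -0.0136  0.02
  -0.0002 -0.0000 -0.0136  0.02
```

Request:
jog_arm:
  deltas: [0, -0.001, 0, -0.008, 0, 0, -0.001, 0.0005, -0.01, 0, 0, -0.001, 0.0005, -0.012, 0, 0, -0.001, 0.0005, -0.014, 0, 0, -0.0005, 0.0005, -0.014, 0, 0, -0.0005, 0.0005, -0.014, 0, 0, -0.0005, 0.0005, -0.014, 0, 0, -0.0005, 0.0005, -0.014, 0]

```text
time_s: 51.98
tcp_pos: [0.6261, 0.097, 0.1121]
tool_rot: [[0.994, 0.016, -0.107], [0.106, 0.029, 0.994], [0.019, -0.999, 0.027]]
ft_force: [0.9, 3.1, 1.7]
width: 0.0
```

```bash
python3 - <<'E'
from h import *
o,p,h=now();print(h,o['tool_rot'].round(3),ist(*p[:2]),p,o['ft_force'])
E
```

```text
6.09789094103695 [[ 0.994  0.016 -0.107]
 [ 0.106  0.029  0.994]
 [ 0.019 -0.999  0.027]] [ 47.60652342 102.79378701] [626.12149407  97.01775416 112.13007981] [0.90000618 3.08283842 1.66652641]
```

Request:
jog_arm:
  deltas: [0, -0.001, 0.0005, -0.014, 0.2, 0, -0.001, 0.0005, -0.014, 0.2, 0, -0.001, 0.0005, -0.014, 0.2, 0, -0.001, 0.0005, -0.014, 0, 0, -0.0005, 0.0005, -0.014, 0, 0, -0.0005, 0.0005, -0.014, 0, 0, -0.0005, 0.0005, -0.014, 0, 0, -0.0005, 0.0005, -0.014, 0]

```text
time_s: 52.65
tcp_pos: [0.6316, -0.0292, 0.1045]
tool_rot: [[0.996, 0.018, -0.092], [0.092, 0.031, 0.995], [0.02, -0.999, 0.029]]
ft_force: [1.1, 2.1, 1.6]
width: 0.002
```

```bash
python3 - <<'E'
from h import *
o,p,h=now();print(h,o['tool_rot'].round(3),ist(*p[:2]),p,o['ft_force'])
E
```

```text
5.274047976418133 [[ 0.996  0.018 -0.092]
 [ 0.092  0.031  0.995]
 [ 0.02  -0.999  0.029]] [ 41.13934086 -23.33406206] [631.55269223 -29.15895069 104.52336144] [1.06410903 2.07927754 1.61806371]
```

Request:
jog_arm:
  deltas: [0, 0, -0.001, -0.014, 0, 0, 0, -0.001, -0.014, 0, 0, 0, -0.001, -0.014, 0, 0, 0, -0.0005, -0.014, 0, 0, 0, -0.0005, -0.014, 0, 0, 0, -0.0005, -0.012, 0, 0, 0, 0, -0.01, 0]

```text
time_s: 53.23
tcp_pos: [0.6378, -0.1329, 0.1043]
tool_rot: [[0.996, 0.014, -0.09], [0.089, 0.032, 0.996], [0.017, -0.999, 0.03]]
ft_force: [1.3, 2.5, 2.0]
width: 0.001
```

```bash
python3 - <<'E'
from h import *
o,p,h=now();print(h,o['tool_rot'].round(3),ist(*p[:2]),p,o['ft_force'])
E
```

```text
5.121145024172411 [[ 0.996  0.014 -0.09 ]
 [ 0.089  0.032  0.996]
 [ 0.017 -0.999  0.03 ]] [  37.64519434 -127.20866979] [ 637.84951699 -132.90138746  104.3245142 ] [1.31754702 2.48797503 2.03820666]
```

Request:
jog_arm:
  deltas: [0, 0, -0.0005, -0.006, 0, 0, 0, 0, -0.006, 0, 0, 0, 0, -0.005, 0, 0, 0, 0, -0.005, 0, 0, 0, 0, -0.004, 0]

```text
time_s: 53.65
tcp_pos: [0.6385, -0.1514, 0.1042]
tool_rot: [[0.996, 0.011, -0.094], [0.093, 0.056, 0.994], [0.016, -0.998, 0.055]]
ft_force: [0.5, 11.4, 3.6]
width: -0.003
```

```bash
python3 - <<'E'
from h import *
o,p,h=now();print(h,o['tool_rot'].round(3),ist(*p[:2]),p,o['ft_force'])
E
```

```text
5.353404487154688 [[ 0.996  0.011 -0.094]
 [ 0.093  0.056  0.994]
 [ 0.016 -0.998  0.055]] [  36.51769068 -145.71600566] [ 638.46871139 -151.43269459  104.16412376] [ 0.5227576  11.37628326  3.63538407]
```

Request:
jog_arm:
  deltas: [0, 0, 0, -0.004, 0, 0, 0, 0, -0.004, 0]

```text
time_s: 53.82
tcp_pos: [0.6383, -0.151, 0.1043]
tool_rot: [[0.995, 0.009, -0.1], [0.099, 0.072, 0.992], [0.016, -0.997, 0.071]]
ft_force: [-0.9, 11.5, 5.2]
width: -0.004
```

Request:
jog_arm:
  deltas: [0, 0, 0, 0.01, 0, 0, 0, 0, 0.02, 0, 0, 0, -0.02, 0.02, 0, 0, 0, -0.04, 0.02, 0, 0, 0, -0.04, 0.03, 0, 0, -0.01, -0.01, 0.035, 0, 0, -0.01, 0, 0.035, 0, 0, -0.01, 0, 0.035, 0]

```text
time_s: 54.48
tcp_pos: [0.5854, 0.0376, 0.2232]
tool_rot: [[0.996, 0.0, -0.09], [0.089, 0.058, 0.994], [0.006, -0.998, 0.058]]
ft_force: [0.4, 0.3, -0.2]
width: -0.0
```

Request:
jog_arm:
  deltas: [0, -0.01, 0, 0.036, 0, 0, -0.01, 0, 0.036, 0, 0, -0.01, 0, 0.036, 0, 0, -0.01, 0, 0.036, 0, 0, -0.01, 0, 0.036, 0, 0, 0, 0, 0.02, 0, 0, 0, 0, 0, 0]

```text
time_s: 55.07
tcp_pos: [0.5098, 0.2422, 0.2359]
tool_rot: [[0.995, 0.006, -0.095], [0.095, 0.047, 0.994], [0.011, -0.999, 0.046]]
ft_force: [0.3, -0.2, -0.1]
width: 0.003
```

```bash
python3 - <<'E'
from h import *
s=snap('top','t11f.png');cv2.imwrite('pics/t11.png',cv2.resize(s['color'][110:230,230:410,::-1],(800,533),interpolation=2))
s=snap('side','s13.png')
o,p,h=now();print(p,o['ft_force'],o['time_s'])
E
```

```text
[510.11767453 239.2106953  235.57741757] [ 0.33094599 -0.49788177 -0.71097005] 55.1667
```

View pics/t11.png

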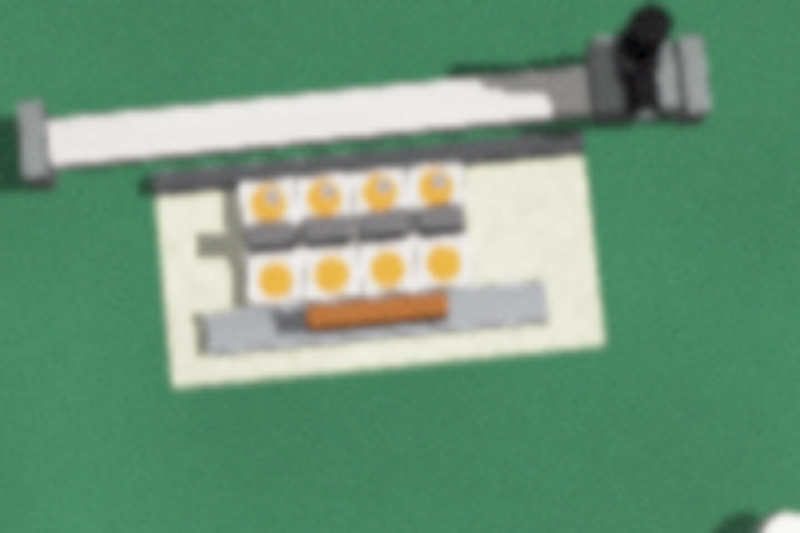

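View pics/t11f.png

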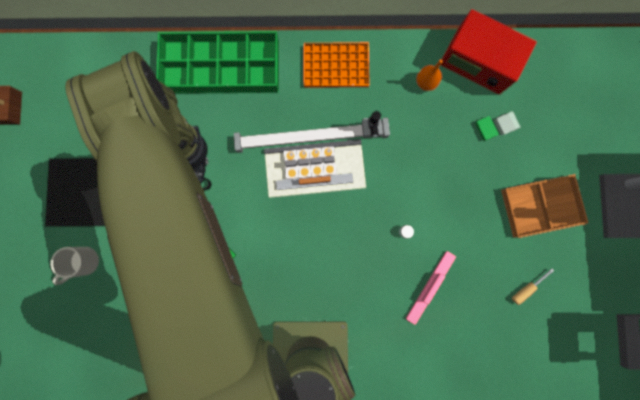

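View pics/s13.png

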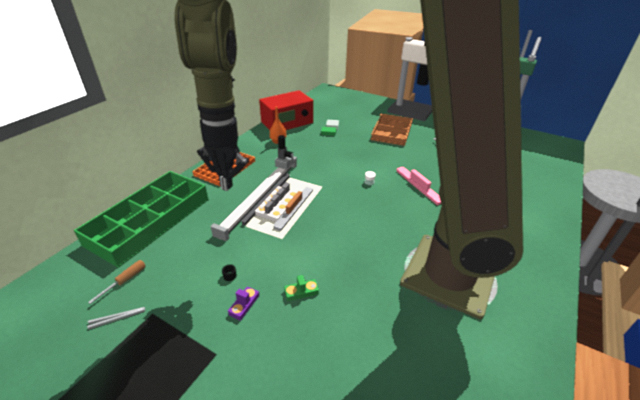

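The head is at the right stop (crop 645,75), the row and bar are unchanged, and the loupe and jar are where they were. I'll idle briefly and check once more before handing in.

Request:
jog_arm:
  deltas: [0, 0, 0, 0, 0, 0, 0, 0, 0, 0, 0, 0, 0, 0, 0, 0, 0, 0, 0, 0, 0, 0, 0, 0, 0, 0, 0, 0, 0, 0, 0, 0, 0, 0, 0, 0, 0, 0, 0, 0]

```text
time_s: 55.83
tcp_pos: [0.512, 0.2312, 0.2346]
tool_rot: [[0.997, 0.005, -0.082], [0.082, 0.04, 0.996], [0.008, -0.999, 0.039]]
ft_force: [-0.1, 0.5, -0.3]
width: -0.004
```

```bash
python3 - <<'E'
from h import *
s=snap('top');n=4
im=up(s,n);a=s['color'][138:196,262:372,::-1];cv2.imwrite('pics/t12.png',cv2.resize(a,(800,422),interpolation=2))
hsv=cv2.cvtColor(im,cv2.COLOR_RGB2HSV)
m=((hsv[...,0]>10)&(hsv[...,0]<30)&(hsv[...,1]>120)&(hsv[...,2]>170)).astype(np.uint8)
k,l,stt,c=cv2.connectedComponentsWithStats(m)
for i in range(1,k):
    u,v=(c[i]+.5)/n-.5
    if 262<u<372 and 138<v<196 and stt[i,4]>200:
        q=w(s,u,v,.018)*1000;print((u,v),ist(*q[:2]).round(2),stt[i,4])
E
```

```text
(np.float64(327.189447592068), np.float64(152.89766288951841)) [-17.57 -39.82] 353
(np.float64(314.51702898550724), np.float64(154.05036231884057)) [-17.28  -3.48] 345
(np.float64(301.9982782369146), np.float64(155.23519283746558)) [-17.13  32.43] 363
(np.float64(289.43997175141243), np.float64(156.5882768361582)) [-17.45  68.5 ] 354
(np.float64(329.3671875), np.float64(168.87939453125)) [-64.14 -41.31] 512
(np.float64(316.7739463601533), np.float64(170.18103448275863)) [-64.31  -5.29] 522
(np.float64(304.1235549132948), np.float64(171.42654142581887)) [-64.29  30.88] 519
(np.float64(291.5784068136273), np.float64(172.6630761523046)) [-64.29  66.74] 499
(np.float64(314.6171597633136), np.float64(179.19585798816567)) [-89.46   3.36] 1690
```

View pics/t12.png

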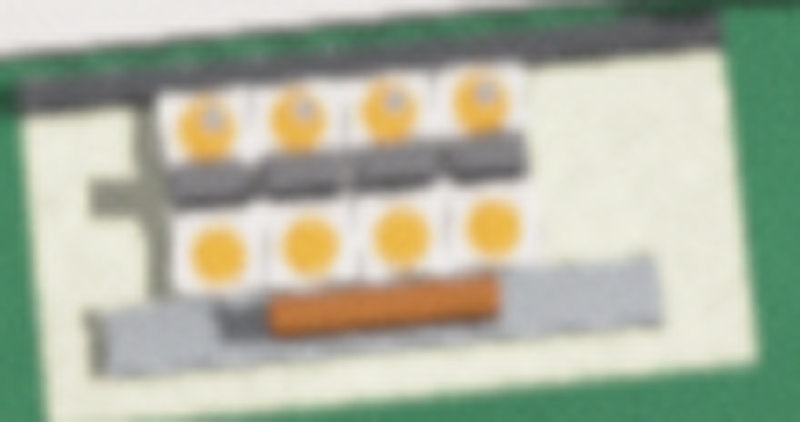

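The discs agree to about 0.2 mm in depth and are spaced 36.0 mm apart. The bar is flush along all four ends. Handing in.

```bash
python3 -c "
from cell import manip
print(manip.hand_in())"
```

```text
the job is handed in; nothing more can be done
None
```

The job is handed in with everything in place at about 56 s of the 210 s. Four holders were present; I found no fifth.

**What I did:**
- I slid the camera head to its left-hand stop and left it there.
- I set the four holders end-on against the fence, side by side.
- I laid the straightedge along their near ends and pressed it up, about 15 N by the wrist force.
- I then slid the head to its right-hand stop.

**Last checks:**
- The discs in the holders' near halves agree to about 0.2 mm in their distance from the fence. The holders are spaced 36 mm apart, so they touch, and the bar looks flush along all four in the enlarged top view.
- At each stop the head resisted with about 11 N, at mirrored positions (+145.5 and -145.7 mm along the fence). I read that as both stops being reached.
- The oil jar, the decoys and the other things in view had not moved. In the last pictures the loupe was visible only in the side view and partly hidden in the top view, but it looked unmoved.

**What went wrong on the way:**
- Pushing against the stops and the fence tilted the tool by a few degrees. I corrected part of this by leaning the fingertips on the left rail block and the fence.
- After the first press there was a gap of about 4 mm between the 2nd and 3rd holders. I closed it with a light sideways push, then pressed the straightedge up again.
- I noticed no knocked object and no slipped grip.

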